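Move the grater to the spare folding hook and fold the emptied hook away

TASK

Swing the folded hook on the board fully down against its stop, move the hanging grater over onto it, and then fold the emptied hook up flat until it is fully home against its plate. The hinges are stiff and slightly out of true: press each one home by feel, but gently, because a hard shove against a stop bends it. Leave the grater hanging freely and upright and do not disturb the shaker, the jar and the mug.

Things in the scene. Friction and masses are not known exactly. Their poses are not given: they have to be found in the camera images.
- hook_board: free-standing, fixed upright board of pale wood that carries the hooks, 320 wide, 216 high, 18 thick, on a foot that reaches 45 in front of it; origin at worktop height in the middle of the front face, x from the front face into the board, y along the board, z up; the front looks to -x
- spare_hook (a joint): angle (rad) of the empty hook, folded up or nearly so at the start: 0 = folded flat up, 1.45 = fully swung down, away from the board. Each end is a rubber stop that gives about 0.03 rad for 1 N m and is bent by more than that. Hinge friction of about 0.3 N m holds the hook at any angle (4 to 5 N at its end; 10 to 16 N there seats it on a stop).
- spare_hook_mount: steel plate on the board's front that carries the empty hook, folded up or nearly so at the start; origin on the board's face at hinge height, about 180 above the worktop, axes as the board. The plate ends 38 above the hinge axis, the board 31 to 41 above it. The hinge with both its stops is turned up to 0.08 rad either way about the hinge axis, unseen, so the stops must be felt.
- spare_hook_pivot (a point): middle of the hinge axis of the empty hook, folded up or nearly so at the start, 20 in front of the board's face, level and parallel to it; z along the hook's bar away from the hinge (up when folded, toward the robot when down), y along the hinge axis, x out of the bar's inner face (toward the board when folded, up when down).
- spare_hook_end (a point): centre line of the bar of the empty hook, folded up or nearly so at the start, 70 from the hinge axis, a good place to pinch it; axes as at the pivot. The bar is steel, 12 wide (along y), 8 thick, and ends 84 from the hinge axis; its last 8 is an end piece that projects 10 from the inner face, so that nothing slides off. When folded its upper 45 stands free of plate and board.
- used_hook (a joint): angle (rad) of the hook from which the grater hangs at the start, swung down: 0 = folded flat up, 1.45 = fully swung down, away from the board. Each end is a rubber stop that gives about 0.03 rad for 1 N m and is bent by more than that. Hinge friction of about 0.3 N m holds the hook at any angle (4 to 5 N at its end; 10 to 16 N there seats it on a stop).
- used_hook_mount: steel plate on the board's front that carries the hook from which the grater hangs at the start, swung down; origin on the board's face at hinge height, about 180 above the worktop, axes as the board. The plate ends 38 above the hinge axis, the board 31 to 41 above it. The hinge with both its stops is turned up to 0.08 rad either way about the hinge axis, unseen, so the stops must be felt.
- used_hook_pivot (a point): middle of the hinge axis of the hook from which the grater hangs at the start, swung down, 20 in front of the board's face, level and parallel to it; z along the hook's bar away from the hinge (up when folded, toward the robot when down), y along the hinge axis, x out of the bar's inner face (toward the board when folded, up when down).
- used_hook_end (a point): centre line of the bar of the hook from which the grater hangs at the start, swung down, 70 from the hinge axis, a good place to pinch it; axes as at the pivot. The bar is steel, 12 wide (along y), 8 thick, and ends 84 from the hinge axis; its last 8 is an end piece that projects 10 from the inner face, so that nothing slides off. When folded its upper 45 stands free of plate and board.
- grater_bar (a point): middle of the level top bar of the grater's loop, by which it hangs; x through the grater, y along the bar, z up. The loop is 46 wide outside and 34 inside, of 6 round wire; below the bar the opening is 49 high, so a hook's arm passes through with room to spare; the loop can be gripped across its two upright sides. When hung, the bar lies 7 above the centre line of the hook's bar, about 45 from the hinge axis
- grater_center (a point): centre of the flat steel hand grater, 70 below the top bar; blade 74 wide, 88 high, 5 thick, from 52 to 140 below the bar; 150 to 280 g
- grater: the same grater; origin and axes as at grater_bar
- shaker_center (a point): bystander, not to be moved: salt shaker with a grey cap, 44 across, 90 high; point on its axis half-way up
- jar_center (a point): bystander, not to be moved: squat spice jar with a pale cap, 45 across, 83 high; point on its axis half-way up
- mug_center (a point): bystander, not to be moved: pale mug standing upright, 106 by 73 with its handle, 88 high; point half-way up, about 15 from the middle of its bowl
Things that resemble listed ones, but are neither listed nor needed, are in the scene too. There is more than one size of the grater; the job needs the largest.

How it is judged (in metres and radians):
On the way, in this order (a step that is already met when the one before it is completed fails the run):
1. the spare hook is swung down against its stop while the grater still hangs on the other hook (value of joint spare_hook above 1.435 rad and contact force between grater and used_hook above 0.5 N), for 0.2 s.
2. the grater hangs by its loop from the spare hook, let go (z of grater_bar in the frame of spare_hook_pivot between 0.012 and 0.08 m and x of grater_bar in the frame of spare_hook_pivot between 0 and 0.02 m and contact force between grater and spare_hook above 0.5 N and contact force between the fingers and grater below 0.05 N), for 0.2 s.
At the end, for the whole second after the job is handed in: Emptied hook folded up to within 0.015 rad (1 mm at its end) of its stop; spare hook down to within 0.015 rad of its stop (above 1.435); grater hanging by its loop bar on the spare hook, 12 to 80 mm out from the hinge axis, upright within 0.2 rad, still and let go; bystanders in place (all of step 2 and value of joint spare_hook above 1.435 rad and value of joint used_hook below 0.015 rad and angle between grater's own z axis and vertical below 0.2 rad and linear speed of grater below 0.03 m/s); the robot touches nothing.
It fails at once if a hook is forced more than 0.03 rad past its stop (value of joint any of used_hook, spare_hook above 1.48 rad or value of joint any of used_hook, spare_hook below -0.03 rad).
It fails at once if the grater is driven against a hook with more than 20 N (contact force between grater and used_hook above 20 N or contact force between grater and spare_hook above 20 N).
It fails at once if the grater is dropped: it falls below the hooks (height (world z) of grater_center below 0.08 m).
It fails at once if a bystander is moved by more than 15 mm (distance of any of shaker_center, jar_center, mug_center from where it was at the start of the episode above 0.015 m).
It also fails if it takes over 72 s, if anything falls off the work surface, if the arm or the gripper's body presses on something with over 40 N, if the wrist force passes 120 N, or if a joint passes its speed limit or range.

ROBOT

A 6-joint arm with a two-finger parallel gripper is mounted at the origin on a cart in front of the work surface, level with it; the furniture and walls round the work are solid. World frame = base frame: x ahead of the robot, y to its left, z up, the work surface at z = 0. Lengths are in mm, angles in rad, forces in N, time in s.
With the tool pointing down it reaches from about 375 to 900 mm from the base axis. Payload 3.1 kg.
Tool frame: the origin (TCP) lies between the finger pads; the fingertips stand 19 mm ahead of it and the grasp point (between the pads) is the TCP; z points along the fingers, y is the direction in which the jaws open and shut (so a half turn about z gives the same grasp; the last joint's range is limited). The gripper opens to 87 mm and grips with 3 to 60 N. Pads are 19 mm wide; open, the fingers measure 117 mm over their backs; the gripper's body (75 mm by 190 mm) begins 51 mm behind the grasp point.
Start: joints at [-1.367, 0.527, 1.433, -0, 1.181, -0.178], TCP at [232.89, -579.965, 241.548] pointing down, gripper open.
Joint ranges: [-3.08, 3.08], [-0.75, 2.2], [0.22, 2.44], [-1.43, 4.57], [0, 2.65], [-2.85, 2.85]. Speed limits (rad/s): [2.79, 2.79, 3.14, 3.14, 3.14, 3.14].

INTERFACE

Orientations are given as a unit quaternion [x, y, z, w].
In Python, from rig import manip, optics, close_job gives the robot as it stands. The module is installed in compiled form; this text tells all that it offers.
- The arm moves only by the tool arm_command, never from a script. Its argument "increments" is text: rows parted by semicolons, each of 5 numbers parted by spaces: the finger opening in m, from 0 to 0.087, then the shift along the tool's x, y, z in m, then the turn about the tool's z in rad. In form: fingers x y z spin; .... A call has 1 to 5 rows; each row shifts and turns the commanded pose from where the row before left it, along the tool's axes as they then stand; what a row does not reach is not made up. A row lasts 1/12 s, in which the tool goes at most 41.7 mm and 7.16 degrees, less where a joint would pass 70% of its speed; a pose out of reach is approached as far as the arm can. A call is refused whole if a number of a shift passes 0.0417 or a number of a turn 0.125, either way. A call with a gripper value outside its range is refused whole. The fingers move at their own pace and stop on an object; "squeeze" is the grip in N (left out, the last holds). Time passes only in rows, so rows that do not move let the fingers close. It gives the time, the measured TCP pose, the force and the opening at its end, in the units of the state.
- manip.sense(): the state, without advancing time (a new reading comes with each control period).
- optics.camera(name): name is "side" or "top"; returns the picture (420x560x3 uint8, red, green, blue); there is no depth.
- optics.camera_info(name): a dict with "vfov" (degrees; the focal length in pixels is half the picture's height over the tangent of half this angle, whatever the lens; pixels are square), "cx", "cy" (the principal point, pixels), "eye" and "orientation" of the camera in the world. Camera axes: x right, y up, looking along -z (the intrinsics and any distortion apply to the point x, -y, -z); pixel columns grow to the right and rows downward; lengths in mm; the calibration is good to about 2 mm. A picture is of the moment at which its call begins. camera_info takes no time and is no camera call.
- close_job(): hands the job in, once; it reports no verdict.
The state is a dict: "time": time; "qpos": joint angles; "qvel": joint speeds; "tau": joint torques, N m; "position": TCP position; "tool_rot": TCP orientation; "force": force on the tool from outside, world axes, zero at the start; "moment": the same for the moment, N m; "grip_width": finger opening in mm.
Only numpy, scipy, OpenCV 4.12 (cv2) and the standard library are available. Lean on these libraries where they do the work, as an engineer would, in place of code of your own. Each camera call takes 0.05 s, during which the arm holds its last target.

## Working session

There is one attempt and no reset: what is moved stays moved. The work goes in short steps, Python scripts to look and compute and a tool call to move; the robot and the scene stay as the last step left them, time stands still between calls to the robot, and variables do not carry over. Pictures are saved under pics/ and viewed, and the job is handed in when it is done.

Besides the shell and the picture viewer there is one more tool, called after "Emit:" by a JSON object that holds its "op" and its "data". arm_command: Moves the arm, as the interface text tells. Its arguments: {"type":"object","properties":{"increments":{"type":"string"},"squeeze":{"type":"number"}},"required":["increments"]}

```bash
mkdir -p pics; python3 - <<'E'
from rig import manip, optics
import cv2
print(manip.sense())
for n in ("side","top"):
    im=optics.camera(n); cv2.imwrite(f"pics/{n}0.png",cv2.cvtColor(im,cv2.COLOR_RGB2BGR)); print(n,optics.camera_info(n))
E
```

```text
{'time': 0.0, 'qpos': array([-1.36751341e+00,  5.28475136e-01,  1.43387278e+00, -2.53744776e-05,
        1.18140733e+00, -1.78490970e-01]), 'qvel': array([-0.00045565,  0.00089976, -0.00052076,  0.00062629,  0.00123635,
       -0.00243842]), 'tau': array([ 1.56794413e-04, -4.40042102e+01, -1.76592761e+01,  6.33917539e-02,
        5.82741061e-02, -1.61980224e-04]), 'position': array([ 232.74082922, -579.3138917 ,  240.57547476]), 'tool_rot': array([ 9.81834852e-01,  1.89734431e-01, -2.51347565e-05, -1.08106862e-03]), 'force': array([-0.57862131, -0.06920346,  0.14238249]), 'moment': array([ 0.00815228, -0.0058871 ,  0.02292833]), 'grip_width': 86.84526189648582}
side {'vfov': 52.493278061988164, 'cx': 277.95580776562014, 'cy': 205.50957411421837, 'eye': array([312.74799726, 750.12330347, 928.1775974 ]), 'orientation': array([-0.02929487,  0.41147378,  0.90862541, -0.06504612])}
top {'vfov': 56.67984614569592, 'cx': 281.32458846847, 'cy': 209.90677078369583, 'eye': array([ 219.42450647, -110.28368158, 1130.47836154]), 'orientation': array([ 0.07311712, -0.07206275, -0.69990096,  0.70682352])}
```

View pics/side0.png

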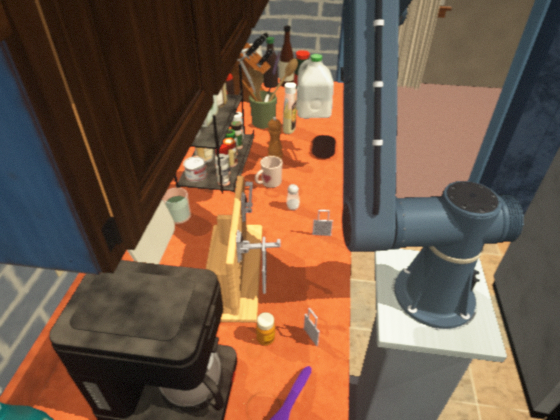

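View pics/top0.png

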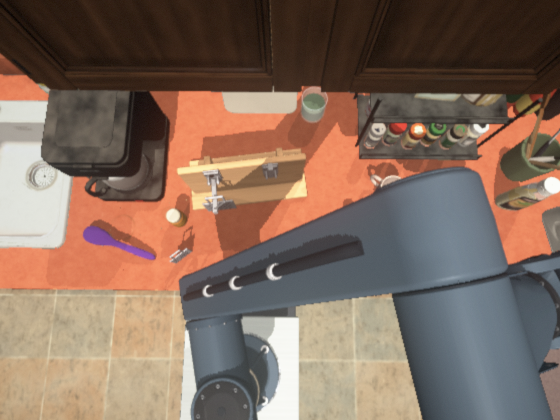

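```bash
python3 - <<'E'
import cv2
a=cv2.imread("pics/side0.png"); b=cv2.imread("pics/top0.png")
cv2.imwrite("pics/side0c.png",cv2.resize(a[165:345,160:360],None,fx=4,fy=4,interpolation=cv2.INTER_CUBIC)[:600*2][:720])
cv2.imwrite("pics/side0c.png",cv2.resize(a[170:320,190:360],None,fx=4,fy=4,interpolation=cv2.INTER_CUBIC))
cv2.imwrite("pics/top0c.png",cv2.resize(b[140:270,160:320],None,fx=4.6,fy=4.6,interpolation=cv2.INTER_CUBIC))
E
```

```text
(no output)
```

View pics/side0c.png

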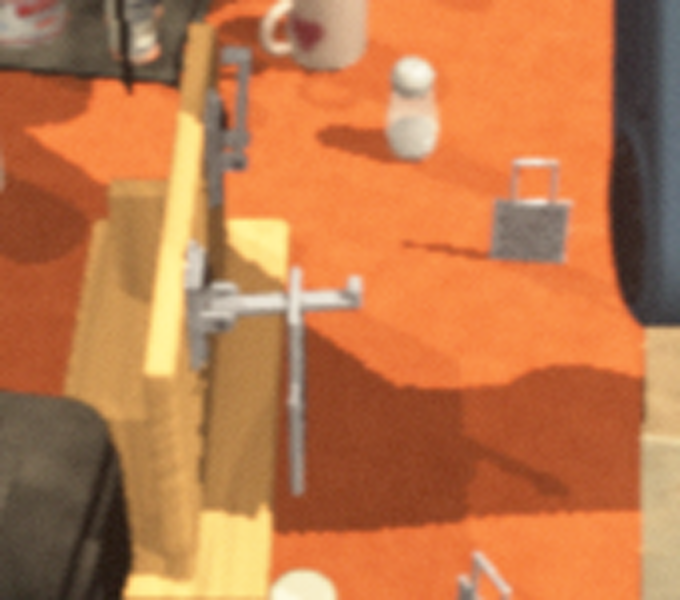

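View pics/top0c.png

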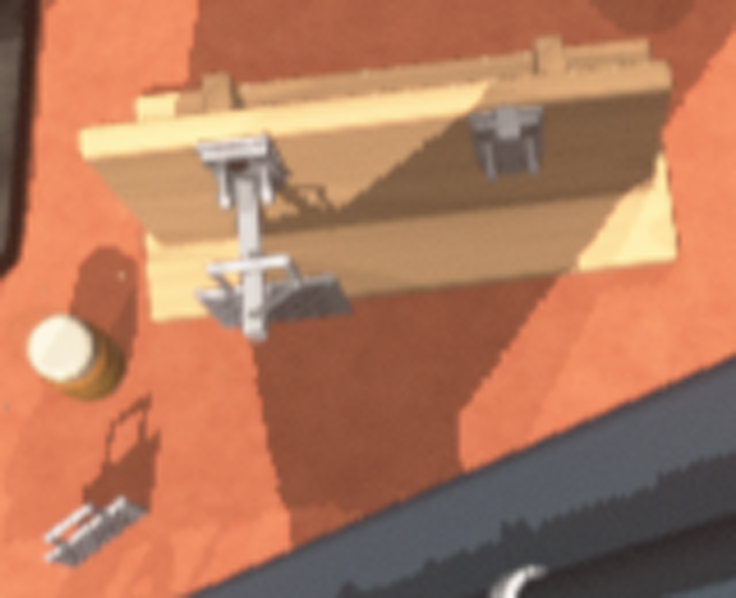

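```bash
cat > h.py <<'E'
import numpy as np
from scipy.spatial.transform import Rotation as R
from rig import manip, optics
def cam(n):
    i=optics.camera_info(n); f=210/np.tan(np.radians(i['vfov'])/2); return i,f,R.from_quat(i['orientation']).as_matrix()
def ray(n,u,v):
    i,f,M=cam(n); d=M@np.array([(u-i['cx'])/f,-(v-i['cy'])/f,-1]); return i['eye'],d/np.linalg.norm(d)
def onz(n,u,v,z):
    o,d=ray(n,u,v); return o+d*(z-o[2])/d[2]
def tri(a,b):
    o1,d1=ray('side',*a); o2,d2=ray('top',*b)
    s=np.linalg.lstsq(np.c_[d1,-d2],o2-o1,rcond=None)[0]
    p,q=o1+s[0]*d1,o2+s[1]*d2
    return (p+q)/2,np.linalg.norm(p-q)
def proj(n,p):
    i,f,M=cam(n); c=M.T@(np.asarray(p)-i['eye']); return i['cx']-f*c[0]/c[2], i['cy']+f*c[1]/c[2]
def sc(u,v): return 190+u/4,170+v/4
def tc(u,v): return 160+u/4.6,140+v/4.6
E
python3 - <<'E'
from h import *
np.set_printoptions(precision=1,suppress=True)
for p in [(80,130),(85,158),(665,62),(668,92)]: print('boardtop',p,onz('top',*tc(*p),216))
for p in [(150,372),(175,374),(192,25),(213,30)]: print('boardtop side',p,onz('side',*sc(*p),216))
for n,a,b in [('used end',(355,290),(255,325)),('bar mid',(295,300),(248,265)),('hinge u',(222,305),(243,182)),
 ('spare tip',(237,53),(508,120))]: print(n,tri(sc(*a),tc(*b)))
for n,z in [('jar cap',83)]: print(n,onz('top',*tc(62,345),z))
for p in [(152,320),(675,258)]: print('foot',onz('top',*tc(*p),10))
E
```

```text
boardtop (80, 130) [512.1 148.1 216. ]
boardtop (85, 158) [496.6 144.5 216. ]
boardtop (665, 62) [ 553.4 -164.   216. ]
boardtop (668, 92) [ 536.4 -165.6  216. ]
boardtop side (150, 372) [510.5 152.3 216. ]
boardtop side (175, 374) [496.6 151.7 216. ]
boardtop side (192, 25) [ 554.1 -158.1  216. ]
boardtop side (213, 30) [ 538.7 -154.6  216. ]
used end (array([411. ,  53.9, 194.1]), np.float64(0.5922919371777768))
bar mid (array([445.9,  60.4, 186.9]), np.float64(0.012773247595633542))
hinge u (array([491.5,  66. , 182.7]), np.float64(4.425544494898566))
spare tip (array([506.1, -81.5, 256.9]), np.float64(0.6685468792037392))
jar cap [420.8 187.8  83. ]
foot [451.7 152.2  10. ]
foot [ 495.7 -182.3   10. ]
```

```bash
python3 - <<'E'
import cv2
a=cv2.imread("pics/side0.png"); b=cv2.imread("pics/top0.png")
x=cv2.resize(a[172:227,225:270],None,fx=10,fy=10,interpolation=cv2.INTER_CUBIC)
y=cv2.resize(b[155:185,255:285],None,fx=12,fy=12,interpolation=cv2.INTER_CUBIC)
y=cv2.copyMakeBorder(y,0,x.shape[0]-y.shape[0],0,0,0)[:550]
import numpy as np
cv2.imwrite("pics/sp.png",np.hstack([x[:550],y]))
E
```

```text
(no output)
```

View pics/sp.png

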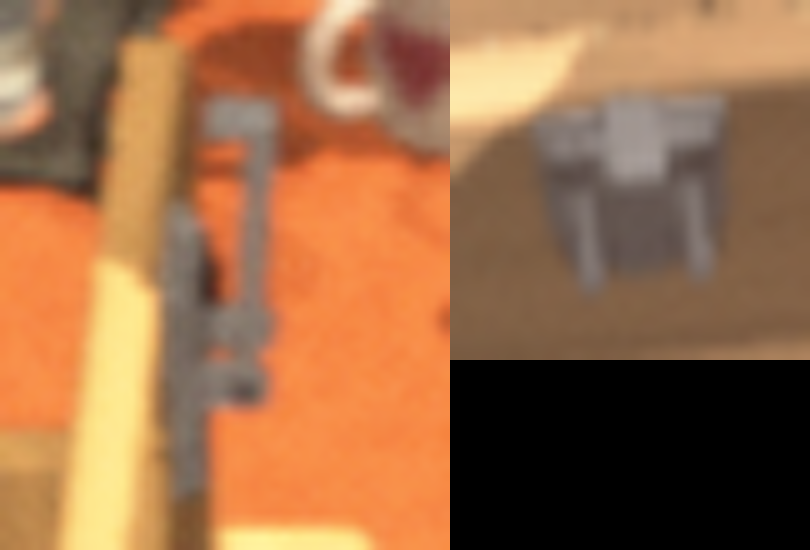

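```bash
python3 - <<'E'
from h import *
np.set_printoptions(precision=1,suppress=True)
th=np.arctan2(537.5-496.6,315); bx=np.array([np.cos(th),np.sin(th)]);by=np.array([-bx[1],bx[0]])
print(th)
t=lambda u,v:(255+(u-450)/12,155+v/12)
for p in [(605,97),(668,97),(605,180),(668,180)]: 
  w=onz('top',*t(*p),264);print(w, w[:2]@bx,w[:2]@by)
s=lambda u,v:(225+u/10,172+v/10)
print(tri(s(240,118),t(637,140)))
for w in [(517,-7),(411,53.9),(445.9,60.4)]: print(w,np.array(w)@bx,np.array(w)@by)
# mug/shaker rough
print(onz('side',190+412/4,170+75/4,85), onz('side',272,163,88))
E
```

```text
0.12911890868138473
[511.4 -75.7 264. ] 497.40558492417216 -140.93374089777535
[511.5 -88.  264. ] 495.9474614269126 -153.08888752041577
[494.6 -76.  264. ] 480.67515325718 -139.0487615616885
[494.7 -88.2 264. ] 479.22266456676505 -151.1578869157949
(array([506.2, -81.8, 254.6]), np.float64(0.7869757119252075))
(517, -7) 511.79502849682365 -73.5108754262621
(411, 53.9) 414.51891183612105 0.5307826279263382
(445.9, 60.4) 449.96533758785375 2.482935651359487
[ 413.8 -286.5   85. ] [ 499.6 -409.8   88. ]
```

Emit:
{"op": "arm_command", "data": {"increments": "0.06 0 0 -0.03 0.12; 0.06 0 0 -0.03 0.12; 0.06 0 0 0 0.013; 0.06 0 0 0 0", "squeeze": 20}}

```text
time: 0.43
position: [233.1, -580.9, 303.4]
tool_rot: [0.998, 0.065, 0.0, 0.002]
force: [-0.4, -0.4, -0.9]
grip_width: 68.3
```

```bash
cat > go.py <<'E'
import sys
from h import *
th=0.129
bx=np.array([np.cos(th),np.sin(th)]);by=np.array([-bx[1],bx[0]])
s=manip.sense(); p=s['position']; M=R.from_quat(s['tool_rot']).as_matrix()
b=np.array([p[:2]@bx,p[:2]@by,p[2]]); f=s['force']
print('t %.2f'%s['time'],'board-frame',b.round(1),'yaw',round(np.arctan2(M[1,0],M[0,0]),4),'Fb',np.round([f[:2]@bx,f[:2]@by,f[2]],1),'w',round(s['grip_width'],1))
if len(sys.argv)>3:
    t=np.array([float(a) for a in sys.argv[1:4]]); w=np.r_[t[0]*bx+t[1]*by,t[2]]
    print('tool delta mm',(M.T@(w-p)).round(1))
E
python3 go.py 486 -146 310
```

```text
t 0.43 board-frame [ 156.4 -606.   303.4] yaw 0.1293 Fb [-0.4 -0.3 -0.9] w 68.3
tool delta mm [ 329.7 -459.9   -8.4]
```

Emit:
{"op": "arm_command", "data": {"increments": "0.06 0.023 -0.032 -0.001 0; 0.06 0.023 -0.032 -0.001 0; 0.06 0.023 -0.032 -0.001 0; 0.06 0.023 -0.032 -0.001 0; 0.06 0.023 -0.032 -0.001 0"}}

```text
time: 0.85
position: [326.3, -403.8, 304.8]
tool_rot: [0.998, 0.065, -0.001, -0.002]
force: [0.6, -0.1, 0.4]
grip_width: 60.5
```

Emit:
{"op": "arm_command", "data": {"increments": "0.06 0.023 -0.032 -0.001 0; 0.06 0.023 -0.032 -0.001 0; 0.06 0.023 -0.032 -0.001 0; 0.06 0.023 -0.032 -0.001 0; 0.06 0.023 -0.032 -0.001 0"}}

```text
time: 1.27
position: [419.5, -230.5, 310.2]
tool_rot: [0.998, 0.065, -0.001, -0.001]
force: [0.6, -1.6, 0.4]
grip_width: 59.8
```

Emit:
{"op": "arm_command", "data": {"increments": "0.06 0.023 -0.032 0 0; 0.06 0.023 -0.032 0 0; 0.06 0.023 -0.032 0 0; 0.06 0 0 0 0; 0.06 0 0 0 0"}}

```text
time: 1.68
position: [475.6, -126.6, 310.1]
tool_rot: [0.998, 0.067, -0.001, -0.001]
force: [-0.0, 0.2, 0.1]
grip_width: 59.5
```

```bash
python3 go.py 486 -146 310; python3 - <<'E'
from h import *
import cv2
a=optics.camera('side');b=optics.camera('top')
c=cv2.cvtColor(cv2.resize(a[100:300,170:400],None,fx=3,fy=3),cv2.COLOR_RGB2BGR)
d=cv2.cvtColor(b,cv2.COLOR_RGB2BGR)
cv2.imwrite('pics/s1.png',c);cv2.imwrite('pics/t1.png',d)
E
```

```text
t 1.68 board-frame [ 455.4 -186.7  310.1] yaw 0.1348 Fb [0.  0.2 0.1] w 59.5
tool delta mm [ 30.8 -40.5   0.1]
```

View pics/s1.png

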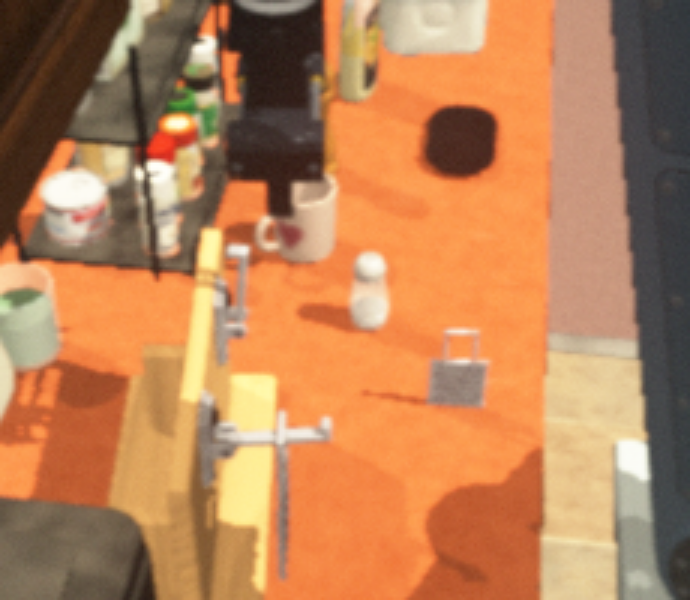

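View pics/t1.png

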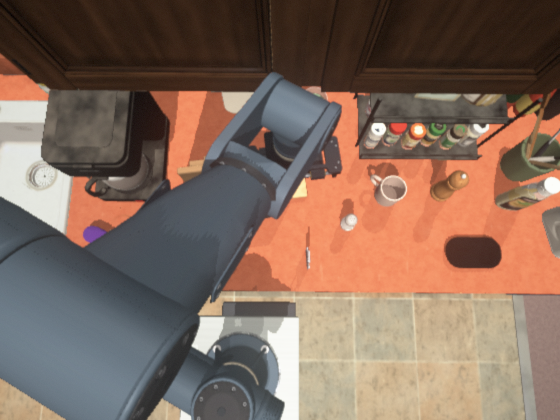

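Emit:
{"op": "arm_command", "data": {"increments": "0.05 0.015 -0.02 0 0.005; 0.05 0.015 -0.02 0 0; 0.05 0 0 0 0; 0.05 0 0 0 0"}}

```text
time: 2.12
position: [500.3, -86.5, 311.0]
tool_rot: [0.998, 0.062, -0.001, 0.0]
force: [-0.4, 0.2, 0.3]
grip_width: 50.8
```

```bash
python3 go.py 486 -146 249; python3 - <<'E'
from h import *
import cv2
a=optics.camera('side')
c=cv2.cvtColor(cv2.resize(a[120:260,190:340],None,fx=4,fy=4,interpolation=cv2.INTER_CUBIC),cv2.COLOR_RGB2BGR)
cv2.imwrite('pics/s2.png',c)
E
```

```text
t 2.12 board-frame [ 485.  -150.1  311. ] yaw 0.1235 Fb [-0.3  0.3  0.3] w 50.8
tool delta mm [ 1.1 -4.1 62. ]
```

View pics/s2.png

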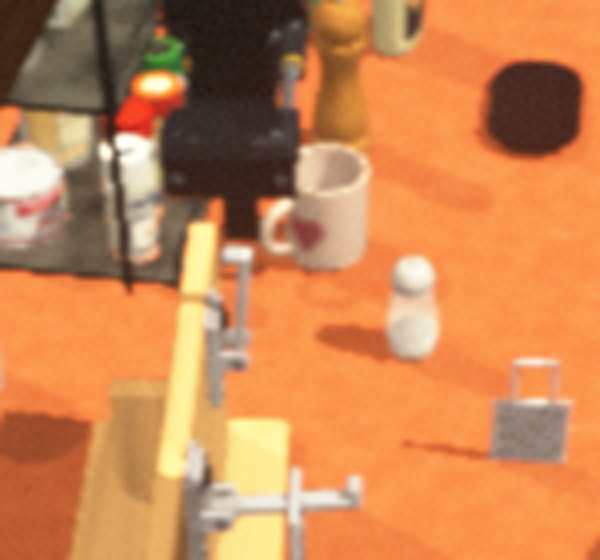

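Emit:
{"op": "arm_command", "data": {"increments": "0.05 0.001 -0.004 0.025 0; 0.05 0 0 0.02 0; 0.05 0 0 0.017 0; 0.05 0 0 0 0; 0.05 0 0 0 0", "squeeze": 15}}

```text
time: 2.58
position: [500.2, -82.6, 248.9]
tool_rot: [0.998, 0.061, -0.001, -0.0]
force: [-0.1, 0.4, 1.2]
grip_width: 50.1
```

Emit:
{"op": "arm_command", "data": {"increments": "0.03 0 0 0 0; 0.02 0 0 0 0; 0.01 0 0 0 0; 0.005 0 0 0 0; 0.005 0 0 0 0"}}

```text
time: 3.0
position: [501.5, -81.6, 250.2]
tool_rot: [0.998, 0.062, 0.001, 0.0]
force: [-0.0, -0.6, -0.7]
grip_width: 24.7
```

```bash
python3 go.py 486 -146 249; python3 - <<'E'
from h import *
import cv2
a=optics.camera('side')
c=cv2.cvtColor(cv2.resize(a[120:260,190:340],None,fx=4,fy=4,interpolation=cv2.INTER_CUBIC),cv2.COLOR_RGB2BGR)
cv2.imwrite('pics/s3.png',c)
E
```

```text
t 3.00 board-frame [ 486.8 -145.4  250.2] yaw 0.1239 Fb [-0.1 -0.6 -0.7] w 24.7
tool delta mm [-0.8  0.6  1.2]
```

View pics/s3.png

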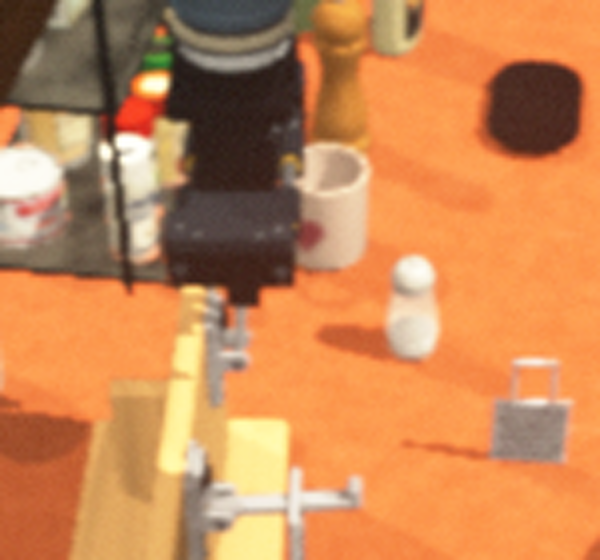

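Emit:
{"op": "arm_command", "data": {"increments": "0.005 0 0 0 0; 0.005 0 0 0 0; 0.005 0 0 0 0; 0.005 0 0 0 0"}}

```text
time: 3.38
position: [501.2, -81.1, 249.8]
tool_rot: [0.998, 0.062, 0.0, -0.0]
force: [-0.2, 1.7, 1.7]
grip_width: 11.8
```

Emit:
{"op": "arm_command", "data": {"increments": "0.005 -0.0077 0 0.001 0; 0.005 -0.0078 0 0.002 0; 0.005 -0.0065 0 0.0025 0; 0.005 -0.0064 0 0.003 0; 0.005 0 0 0 0"}}

```text
time: 3.8
position: [474.2, -84.7, 241.8]
tool_rot: [0.998, 0.061, 0.002, -0.0]
force: [2.4, 3.9, 3.4]
grip_width: 11.8
```

```bash
python3 go.py
```

```text
t 3.80 board-frame [ 459.4 -145.   241.8] yaw 0.123 Fb [2.9 3.6 3.4] w 11.8
```

Emit:
{"op": "arm_command", "data": {"increments": "0.005 -0.0058 0 0.004 0; 0.005 -0.0057 0 0.004 0; 0.005 -0.0049 0 0.005 0; 0.005 -0.0048 0 0.005 0; 0.005 0 0 0 0"}}

```text
time: 4.22
position: [451.9, -87.6, 222.9]
tool_rot: [0.998, 0.062, 0.0, 0.0]
force: [1.2, 2.2, -0.7]
grip_width: 11.6
```

Emit:
{"op": "arm_command", "data": {"increments": "0.005 -0.0038 0 0.0058 0; 0.005 -0.0038 0 0.0058 0; 0.005 -0.002 0 0.0048 0; 0.005 -0.002 0 0.0048 0; 0.005 0 0 0 0"}}

```text
time: 4.63
position: [439.7, -89.1, 201.4]
tool_rot: [0.998, 0.062, -0.001, -0.0]
force: [-0.3, 0.7, -1.3]
grip_width: 11.4
```

```bash
python3 go.py; python3 - <<'E'
from h import *
import cv2
a=optics.camera('side')
c=cv2.cvtColor(cv2.resize(a[140:280,190:340],None,fx=4,fy=4,interpolation=cv2.INTER_CUBIC),cv2.COLOR_RGB2BGR)
cv2.imwrite('pics/s4.png',c)
E
```

```text
t 4.63 board-frame [ 424.6 -144.9  201.4] yaw 0.1241 Fb [-0.2  0.7 -1.3] w 11.4
```

View pics/s4.png

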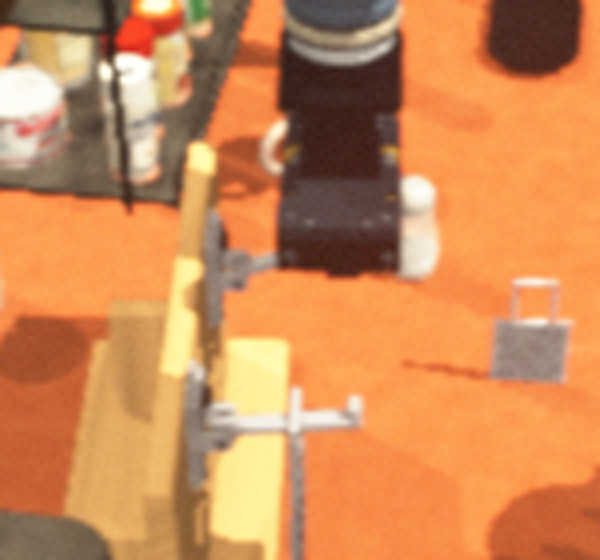

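Emit:
{"op": "arm_command", "data": {"increments": "0.005 -0.0008 0 0.003 0; 0.005 -0.0006 0 0.003 0; 0.005 0 0 0 0"}}

```text
time: 4.93
position: [438.1, -89.2, 195.6]
tool_rot: [0.998, 0.062, -0.001, -0.0]
force: [-2.4, 0.2, 1.7]
grip_width: 11.9
```

Emit:
{"op": "arm_command", "data": {"increments": "0.005 -0.0004 0 0.002 0; 0.005 -0.0003 0 0.002 0; 0.005 0 0 0 0"}}

```text
time: 5.18
position: [437.2, -89.3, 191.7]
tool_rot: [0.998, 0.062, -0.002, -0.0]
force: [-3.7, 0.4, 3.1]
grip_width: 11.2
```

Emit:
{"op": "arm_command", "data": {"increments": "0.005 0 0 0.001 0; 0.005 0 0 0.001 0; 0.005 0 0 0 0"}}

```text
time: 5.43
position: [436.9, -89.3, 189.8]
tool_rot: [0.998, 0.062, -0.002, -0.0]
force: [-4.3, -1.5, 5.2]
grip_width: 11.4
```

Emit:
{"op": "arm_command", "data": {"increments": "0.005 0 0 0.001 0; 0.005 0 0 0 0"}}

```text
time: 5.6
position: [436.7, -89.4, 188.8]
tool_rot: [0.998, 0.062, -0.002, -0.0]
force: [-3.9, -1.0, 5.1]
grip_width: 11.4
```

Emit:
{"op": "arm_command", "data": {"increments": "0.005 0 0 0.001 0; 0.005 0 0 0 0"}}

```text
time: 5.77
position: [436.6, -89.4, 187.8]
tool_rot: [0.998, 0.062, -0.002, -0.0]
force: [-5.4, -1.1, 4.7]
grip_width: 11.5
```

Emit:
{"op": "arm_command", "data": {"increments": "0.005 0 0 0.001 0; 0.005 0 0 0 0"}}

```text
time: 5.93
position: [436.5, -89.4, 186.8]
tool_rot: [0.998, 0.063, -0.002, -0.0]
force: [-4.9, -1.2, 5.7]
grip_width: 11.7
```

Emit:
{"op": "arm_command", "data": {"increments": "0.005 0 0 0.001 0; 0.005 0 0 0 0"}}

```text
time: 6.1
position: [436.4, -89.4, 185.7]
tool_rot: [0.998, 0.063, -0.002, -0.0]
force: [-5.1, -1.6, 4.4]
grip_width: 11.6
```

Emit:
{"op": "arm_command", "data": {"increments": "0.005 0 0 0.001 0; 0.005 0 0 0 0"}}

```text
time: 6.27
position: [436.3, -89.4, 184.7]
tool_rot: [0.998, 0.063, -0.003, -0.0]
force: [-5.7, -1.2, 5.2]
grip_width: 11.5
```

```bash
python3 go.py; python3 - <<'E'
from h import *
import cv2
a=optics.camera('side')
c=cv2.cvtColor(cv2.resize(a[170:250,230:310],None,fx=7,fy=7,interpolation=cv2.INTER_CUBIC),cv2.COLOR_RGB2BGR)
cv2.imwrite('pics/s5.png',c)
E
```

```text
t 6.27 board-frame [ 421.2 -144.8  184.7] yaw 0.1251 Fb [-5.9 -0.5  5.2] w 11.5
```

View pics/s5.png

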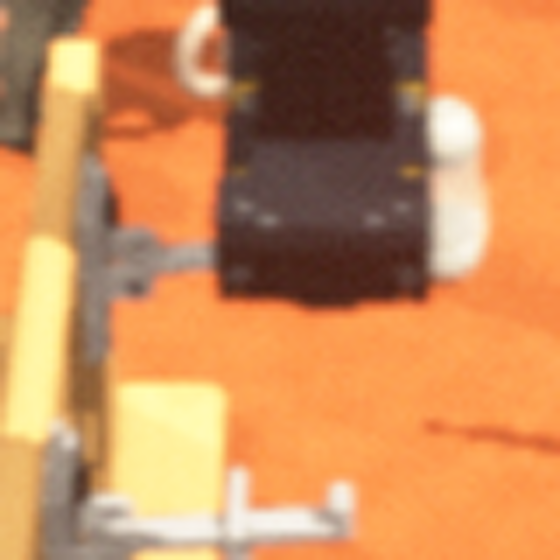

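Emit:
{"op": "arm_command", "data": {"increments": "0.05 0 0 0 0; 0.05 0 0 0 0; 0.05 0 0 -0.01 0; 0.05 0 0 -0.02 0; 0 0.006 0 -0.015 0"}}

```text
time: 6.73
position: [443.7, -88.4, 230.1]
tool_rot: [0.998, 0.062, -0.001, -0.0]
force: [0.5, -1.6, -0.1]
grip_width: 32.9
```

Emit:
{"op": "arm_command", "data": {"increments": "0 0 0 0 0; 0 0 0 0 0; 0 0 0 0 0; 0 0 0 0 0; 0 0 0 0 0"}}

```text
time: 7.15
position: [443.6, -88.2, 228.9]
tool_rot: [0.998, 0.062, -0.001, -0.001]
force: [0.3, -0.5, 0.4]
grip_width: 6.2
```

```bash
python3 go.py 429.5 -146 215; python3 - <<'E'
from h import *
import cv2
a=optics.camera('side')
c=cv2.cvtColor(cv2.resize(a[170:250,230:310],None,fx=7,fy=7,interpolation=cv2.INTER_CUBIC),cv2.COLOR_RGB2BGR)
cv2.imwrite('pics/s6.png',c)
E
```

```text
t 7.15 board-frame [ 428.5 -144.6  228.9] yaw 0.1238 Fb [ 0.3 -0.5  0.4] w 6.2
tool delta mm [ 1.   1.5 13.9]
```

View pics/s6.png

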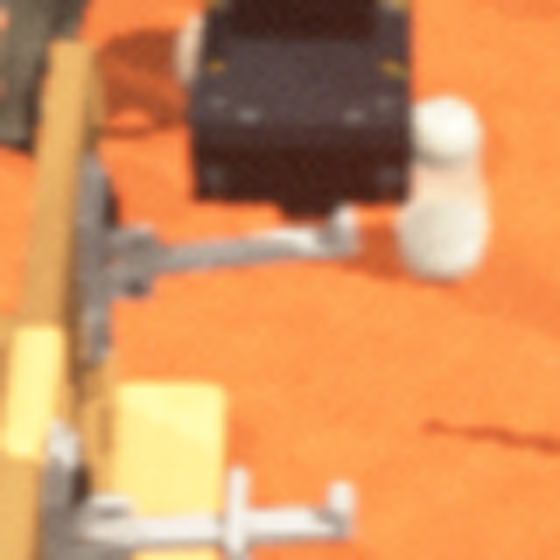

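Emit:
{"op": "arm_command", "data": {"increments": "0 0.002 0 0.008 0; 0 0 0 0.004 0; 0 0 0 0 0", "squeeze": 20}}

```text
time: 7.45
position: [446.6, -88.3, 216.8]
tool_rot: [0.998, 0.062, 0.0, -0.0]
force: [1.4, 1.2, -1.7]
grip_width: 0.6
```

Emit:
{"op": "arm_command", "data": {"increments": "0 0 0 0.002 0; 0 0 0 0 0"}}

```text
time: 7.62
position: [446.7, -88.4, 215.6]
tool_rot: [0.998, 0.062, 0.0, 0.0]
force: [1.7, 0.2, -0.1]
grip_width: 0.4
```

Emit:
{"op": "arm_command", "data": {"increments": "0 0 0 0.002 0; 0 0 0 0 0"}}

```text
time: 7.78
position: [446.6, -88.4, 213.8]
tool_rot: [0.998, 0.062, 0.0, 0.0]
force: [1.5, -0.6, -0.5]
grip_width: 0.7
```

Emit:
{"op": "arm_command", "data": {"increments": "0 0 0 0.0015 0; 0 0 0 0 0"}}

```text
time: 7.95
position: [446.6, -88.4, 212.4]
tool_rot: [0.998, 0.062, 0.0, 0.0]
force: [1.7, -0.4, 1.0]
grip_width: -0.1
```

Emit:
{"op": "arm_command", "data": {"increments": "0 0 0 0.001 0; 0 0 0 0 0"}}

```text
time: 8.12
position: [446.6, -88.4, 211.5]
tool_rot: [0.998, 0.062, 0.0, 0.0]
force: [2.6, -0.3, 2.6]
grip_width: 0.4
```

Emit:
{"op": "arm_command", "data": {"increments": "0 0 0 0.001 0; 0 0 0 0 0"}}

```text
time: 8.28
position: [446.4, -88.4, 210.5]
tool_rot: [0.998, 0.062, 0.0, 0.0]
force: [1.2, 0.2, 3.1]
grip_width: 0.3
```

Emit:
{"op": "arm_command", "data": {"increments": "0 0 0 0.001 0; 0 0 0 0 0"}}

```text
time: 8.45
position: [446.2, -88.4, 209.3]
tool_rot: [0.998, 0.062, -0.0, 0.0]
force: [0.6, -0.6, 3.4]
grip_width: 0.4
```

Emit:
{"op": "arm_command", "data": {"increments": "0 0 0 0.001 0; 0 0 0 0 0"}}

```text
time: 8.62
position: [446.1, -88.4, 208.4]
tool_rot: [0.998, 0.062, -0.0, 0.0]
force: [-0.1, -0.4, 4.6]
grip_width: 0.9
```

Emit:
{"op": "arm_command", "data": {"increments": "0 0 0 0.0007 0; 0 0 0 0 0"}}

```text
time: 8.78
position: [446.1, -88.4, 208.2]
tool_rot: [0.998, 0.062, -0.0, 0.0]
force: [-1.3, -0.9, 8.1]
grip_width: 0.5
```

Emit:
{"op": "arm_command", "data": {"increments": "0 0 0 0.0007 0; 0 0 0 0 0"}}

```text
time: 8.95
position: [446.1, -88.5, 208.0]
tool_rot: [0.998, 0.062, -0.0, 0.0]
force: [-1.1, -0.3, 12.2]
grip_width: 0.3
```

Emit:
{"op": "arm_command", "data": {"increments": "0 0 0 0.0007 0; 0 0 0 0 0"}}

```text
time: 9.12
position: [446.1, -88.5, 207.8]
tool_rot: [0.998, 0.062, -0.0, 0.0]
force: [-2.5, 1.0, 17.2]
grip_width: 0.0
```

Emit:
{"op": "arm_command", "data": {"increments": "0 0 0 0.0007 0; 0 0 0 0 0"}}

```text
time: 9.28
position: [446.1, -88.5, 207.6]
tool_rot: [0.998, 0.062, -0.0, 0.001]
force: [-3.6, -0.1, 21.4]
grip_width: 0.4
```

Emit:
{"op": "arm_command", "data": {"increments": "0 0 0 -0.002 0; 0 0 0 -0.02 0; 0 0 0 -0.03 0; 0.06 0 0 0 0; 0.06 0 0 0 0"}}

```text
time: 9.7
position: [446.4, -88.3, 258.2]
tool_rot: [0.998, 0.062, 0.001, 0.0]
force: [-1.1, -0.8, -0.2]
grip_width: 7.5
```

```bash
python3 go.py; python3 - <<'E'
from h import *
import cv2
a=optics.camera('side')
c=cv2.cvtColor(cv2.resize(a[170:250,230:310],None,fx=7,fy=7,interpolation=cv2.INTER_CUBIC),cv2.COLOR_RGB2BGR)
cv2.imwrite('pics/s7.png',c)
b=cv2.cvtColor(optics.camera('top'),cv2.COLOR_RGB2BGR)
cv2.imwrite('pics/t7.png',b)
E
```

```text
t 9.70 board-frame [ 431.3 -145.   258.2] yaw 0.1239 Fb [-1.2 -0.6 -0.2] w 7.5
```

View pics/s7.png

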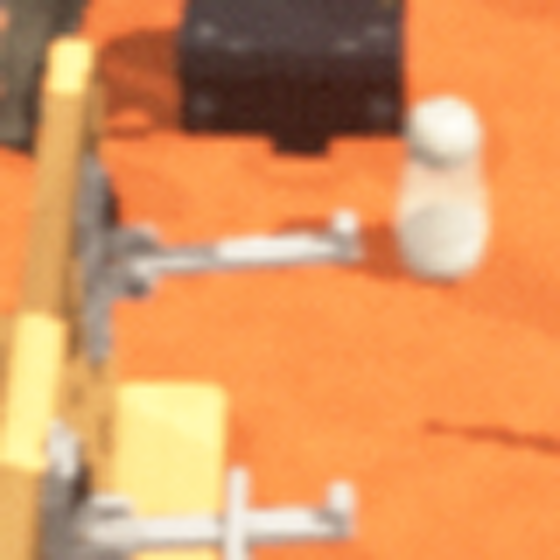

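View pics/t7.png

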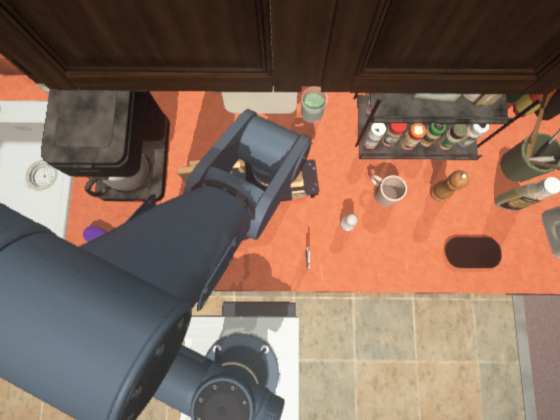

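Emit:
{"op": "arm_command", "data": {"increments": "0.07 0.004 -0.037 0 0; 0.07 0.004 -0.037 0 0; 0.07 0.004 -0.037 0 0; 0.07 0.004 -0.036 0 0.005; 0.07 0 0 0 0"}}

```text
time: 10.22
position: [441.3, 64.9, 255.9]
tool_rot: [0.998, 0.062, -0.003, -0.002]
force: [0.3, -0.8, -0.5]
grip_width: 47.8
```

Emit:
{"op": "arm_command", "data": {"increments": "0.07 0 0 0 0; 0.07 0 0 0 0; 0.07 0 0 0 0"}}

```text
time: 10.47
position: [443.9, 58.6, 256.9]
tool_rot: [0.998, 0.059, -0.001, 0.0]
force: [0.7, 0.5, -0.3]
grip_width: 66.0
```

```bash
python3 go.py 447 2 172; python3 - <<'E'
from h import *
import cv2
a=optics.camera('side')
c=cv2.cvtColor(cv2.resize(a[170:300,210:330],None,fx=4.5,fy=4.5,interpolation=cv2.INTER_CUBIC),cv2.COLOR_RGB2BGR)
cv2.imwrite('pics/s8.png',c)
E
```

```text
t 10.47 board-frame [447.7   1.  256.9] yaw 0.1175 Fb [ 0.8  0.4 -0.3] w 66.0
tool delta mm [-0.6 -1.  84.9]
```

View pics/s8.png

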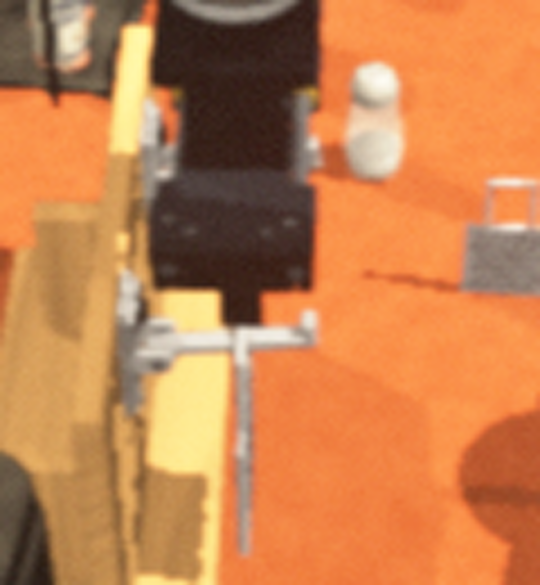

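Emit:
{"op": "arm_command", "data": {"increments": "0.07 0 -0.001 0.03 -0.011; 0.07 0 0 0.025 0; 0.07 0 0 0.018 0; 0.07 0 0 0.012 0; 0.07 0 0 0 0"}}

```text
time: 10.93
position: [442.4, 59.3, 170.3]
tool_rot: [0.998, 0.063, -0.003, -0.0]
force: [-0.6, -0.8, -0.2]
grip_width: 70.0
```

```bash
python3 go.py 447 2 172; python3 - <<'E'
from h import *
import cv2
a=optics.camera('side')
c=cv2.cvtColor(cv2.resize(a[170:300,210:330],None,fx=4.5,fy=4.5,interpolation=cv2.INTER_CUBIC),cv2.COLOR_RGB2BGR)
cv2.imwrite('pics/s9.png',c)
E
```

```text
t 10.93 board-frame [446.3   1.9 170.3] yaw 0.1271 Fb [-0.7 -0.7 -0.2] w 70.0
tool delta mm [ 0.7 -0.1 -1.7]
```

View pics/s9.png

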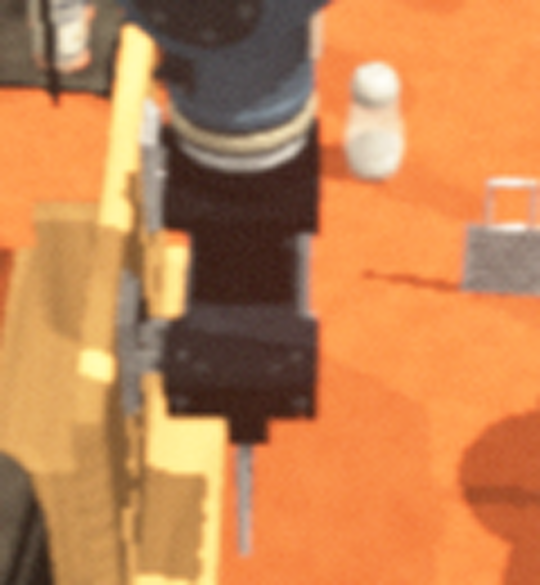

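Emit:
{"op": "arm_command", "data": {"increments": "0.06 0 0 0 0; 0.055 0 0 0 0; 0.05 0 0 0 0; 0.046 0 0 0 0; 0.04 0 0 0 0", "squeeze": 25}}

```text
time: 11.4
position: [444.3, 60.5, 173.2]
tool_rot: [0.998, 0.065, 0.001, 0.0]
force: [-0.1, -0.1, 0.9]
grip_width: 46.5
```

Emit:
{"op": "arm_command", "data": {"increments": "0.04 0 0 0 0; 0.04 0 0 0 0; 0.04 0 0 0 0"}}

```text
time: 11.65
position: [444.3, 60.4, 173.0]
tool_rot: [0.998, 0.065, 0.001, 0.0]
force: [-0.2, -0.7, 4.2]
grip_width: 45.3
```

```bash
python3 go.py
```

```text
t 11.65 board-frame [448.4   2.8 173. ] yaw 0.13 Fb [-0.3 -0.7  4.2] w 45.3
```

Emit:
{"op": "arm_command", "data": {"increments": "0.04 0 0 -0.005 0; 0.04 0 0 -0.007 0; 0.04 0 0 -0.008 0; 0.04 0 0 0 0; 0.04 0 0 0 0"}}

```text
time: 12.07
position: [444.3, 60.6, 193.1]
tool_rot: [0.998, 0.065, 0.001, 0.0]
force: [-1.0, -0.3, -2.5]
grip_width: 44.9
```

```bash
python3 go.py; python3 - <<'E'
from h import *
import cv2
a=optics.camera('side')
c=cv2.cvtColor(cv2.resize(a[170:300,210:330],None,fx=4.5,fy=4.5,interpolation=cv2.INTER_CUBIC),cv2.COLOR_RGB2BGR)
cv2.imwrite('pics/s10.png',c)
E
```

```text
t 12.07 board-frame [448.4   3.  193.1] yaw 0.1299 Fb [-1.1 -0.2 -2.5] w 44.9
```

View pics/s10.png

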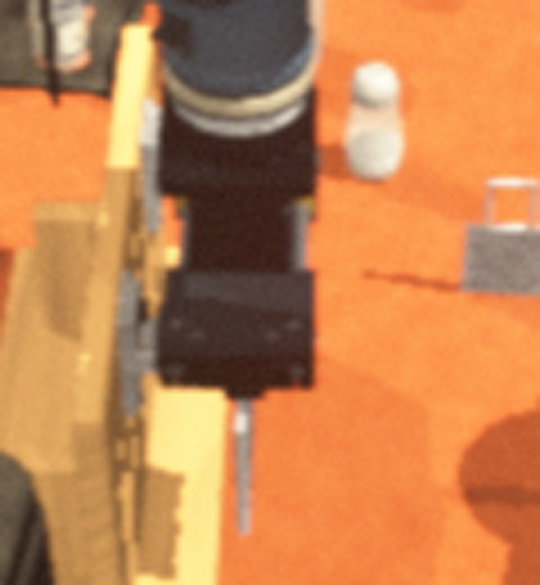

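Emit:
{"op": "arm_command", "data": {"increments": "0.04 0 0 -0.005 0; 0.04 -0.01 0 0 0; 0.04 -0.015 0 0 0; 0.04 -0.015 0 0 0; 0.04 -0.02 0 0 0"}}

```text
time: 12.53
position: [384.0, 52.6, 197.6]
tool_rot: [0.998, 0.065, 0.0, 0.0]
force: [0.7, -0.4, -2.5]
grip_width: 45.2
```

Emit:
{"op": "arm_command", "data": {"increments": "0.04 -0.01 0 0 0; 0.04 0 0 0 0; 0.04 0 0 0 0"}}

```text
time: 12.78
position: [374.7, 51.4, 197.8]
tool_rot: [0.998, 0.065, 0.001, 0.0]
force: [1.1, -0.2, -2.4]
grip_width: 45.4
```

```bash
python3 go.py; python3 - <<'E'
from h import *
import cv2
a=optics.camera('side')
c=cv2.cvtColor(cv2.resize(a[170:300,210:330],None,fx=4.5,fy=4.5,interpolation=cv2.INTER_CUBIC),cv2.COLOR_RGB2BGR)
cv2.imwrite('pics/s11.png',c)
E
```

```text
t 12.78 board-frame [378.2   2.8 197.8] yaw 0.1292 Fb [ 1.1 -0.3 -2.4] w 45.4
```

View pics/s11.png

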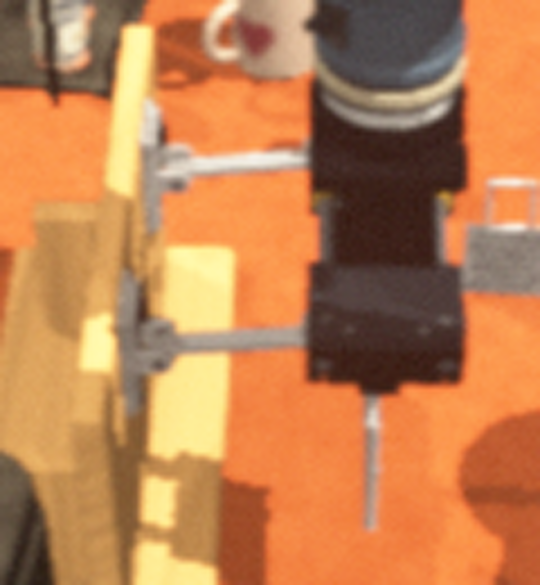

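```bash
python3 - <<'E'
from h import *
print(tri((323,211),(309,240)), onz('side',322,235,0), onz('side',322,220,40))
bx=np.array([.9917,.1286]);by=np.array([-.1286,.9917])
p=onz('side',322,235,0)[:2];print(p@bx,p@by)
E
```

```text
(array([ 333.13197772, -179.2616242 ,  104.18589747]), np.float64(39.28023626125858)) [ 309.99421723 -180.37024322    0.        ] [ 314.30685056 -204.4738907    40.        ]
284.2256519473394 -218.73842653395445
```

Emit:
{"op": "arm_command", "data": {"increments": "0.04 0 0.02 0 0; 0.04 0 0.035 0 0; 0.04 0 0.035 0 0; 0.04 0 0.035 0 0; 0.04 0 0.0227 0 0"}}

```text
time: 13.25
position: [396.6, -99.0, 198.0]
tool_rot: [0.998, 0.064, 0.002, 0.002]
force: [1.3, 0.4, -2.2]
grip_width: 45.0
```

Emit:
{"op": "arm_command", "data": {"increments": "0.04 0 0 0 0; 0.04 0 0 0 0; 0.04 0 0 0 0"}}

```text
time: 13.5
position: [393.8, -94.8, 197.4]
tool_rot: [0.998, 0.065, -0.0, -0.0]
force: [-0.1, 0.5, -3.3]
grip_width: 45.2
```

```bash
python3 go.py 446 -145 198; python3 - <<'E'
from h import *
import cv2
a=optics.camera('side')
c=cv2.cvtColor(cv2.resize(a[170:300,210:330],None,fx=4.5,fy=4.5,interpolation=cv2.INTER_CUBIC),cv2.COLOR_RGB2BGR)
cv2.imwrite('pics/s12.png',c)
a=optics.camera('top')
c=cv2.cvtColor(cv2.resize(a[130:270,160:360],None,fx=4,fy=4,interpolation=cv2.INTER_CUBIC),cv2.COLOR_RGB2BGR)
cv2.imwrite('pics/t12.png',c)
E
```

```text
t 13.50 board-frame [ 378.4 -144.7  197.4] yaw 0.1293 Fb [-0.   0.5 -3.3] w 45.2
tool delta mm [67.6  0.3 -0.7]
```

View pics/s12.png

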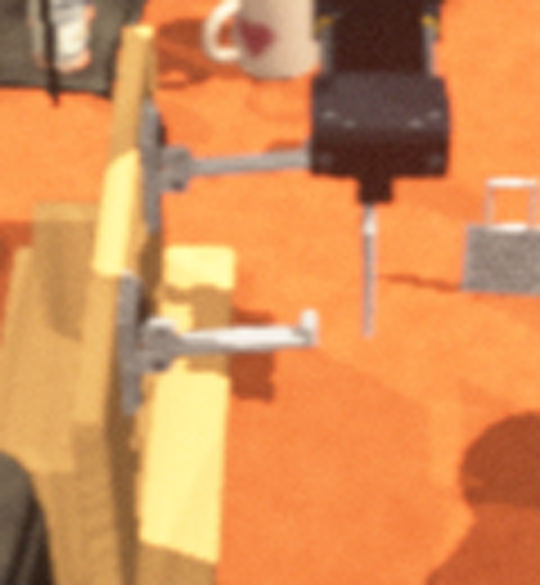

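View pics/t12.png

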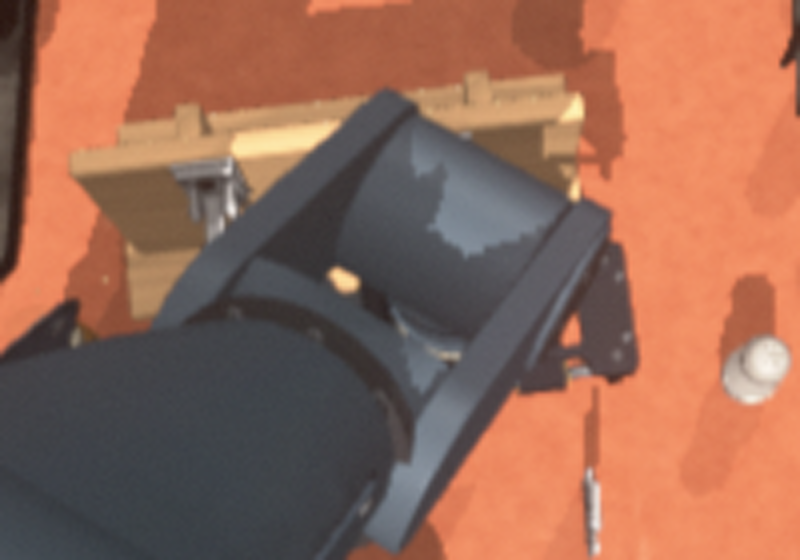

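Emit:
{"op": "arm_command", "data": {"increments": "0.04 0.01 0 0 0; 0.04 0.01 0 0 0; 0.04 0.01 0 0 0; 0.04 0 0 0 0"}}

```text
time: 13.93
position: [427.0, -91.3, 198.0]
tool_rot: [0.998, 0.066, 0.002, 0.001]
force: [0.8, -0.1, -2.3]
grip_width: 45.1
```

Emit:
{"op": "arm_command", "data": {"increments": "0.04 0.01 0 0 0; 0.04 0.012 0 0 0; 0.04 0.012 0 0 0; 0.04 0.004 0 0 0; 0.04 0 0 0 0"}}

```text
time: 14.35
position: [462.3, -86.1, 197.5]
tool_rot: [0.998, 0.065, 0.0, 0.0]
force: [0.3, 0.4, -2.5]
grip_width: 44.9
```

```bash
python3 go.py 446 -145 198; python3 - <<'E'
from h import *
import cv2
a=optics.camera('side')
c=cv2.cvtColor(cv2.resize(a[170:300,210:330],None,fx=4.5,fy=4.5,interpolation=cv2.INTER_CUBIC),cv2.COLOR_RGB2BGR)
cv2.imwrite('pics/s13.png',c)
E
```

```text
t 14.35 board-frame [ 447.4 -144.9  197.5] yaw 0.1307 Fb [ 0.4  0.4 -2.5] w 44.9
tool delta mm [-1.4  0.1 -0.5]
```

View pics/s13.png

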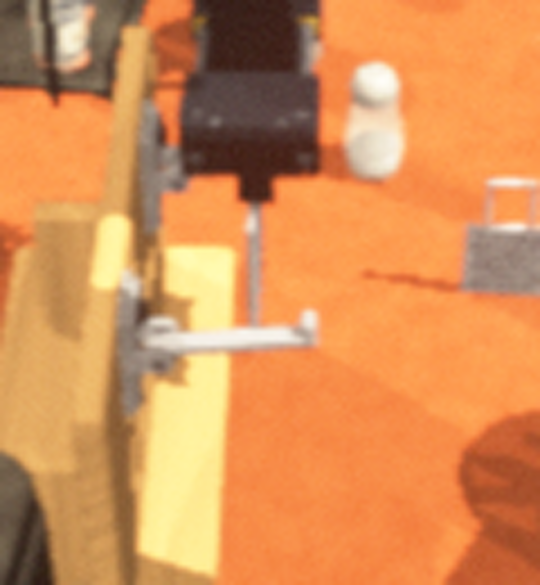

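Emit:
{"op": "arm_command", "data": {"increments": "0.04 0 0 0.006 0; 0.04 0 0 0.006 0; 0.04 0 0 0.005 0; 0.04 0 0 0 0; 0.04 0 0 0 0"}}

```text
time: 14.82
position: [460.3, -86.0, 179.9]
tool_rot: [0.998, 0.065, -0.001, -0.0]
force: [0.2, -1.0, -1.6]
grip_width: 45.2
```

Emit:
{"op": "arm_command", "data": {"increments": "0.04 0 0 0.002 0; 0.04 0 0 0 0"}}

```text
time: 14.98
position: [461.0, -86.2, 178.4]
tool_rot: [0.998, 0.065, -0.0, -0.0]
force: [-0.1, -0.9, -2.6]
grip_width: 44.7
```

Emit:
{"op": "arm_command", "data": {"increments": "0.04 0 0 0.002 0; 0.04 0 0 0 0"}}

```text
time: 15.15
position: [461.0, -86.2, 176.4]
tool_rot: [0.998, 0.065, -0.0, -0.0]
force: [0.2, -0.1, -3.0]
grip_width: 45.1
```

Emit:
{"op": "arm_command", "data": {"increments": "0.04 0 0 0.0015 0; 0.04 0 0 0 0"}}

```text
time: 15.32
position: [461.0, -86.1, 174.9]
tool_rot: [0.998, 0.065, -0.0, -0.0]
force: [0.1, -0.4, -2.4]
grip_width: 45.0
```

Emit:
{"op": "arm_command", "data": {"increments": "0.04 0 0 0.001 0; 0.04 0 0 0 0"}}

```text
time: 15.48
position: [461.0, -86.1, 174.0]
tool_rot: [0.998, 0.065, -0.0, -0.0]
force: [-0.8, -0.5, -2.2]
grip_width: 45.1
```

Emit:
{"op": "arm_command", "data": {"increments": "0.04 0 0 0.001 0; 0.04 0 0 0 0"}}

```text
time: 15.65
position: [461.0, -86.1, 173.0]
tool_rot: [0.998, 0.065, -0.0, -0.0]
force: [0.1, -0.3, -3.0]
grip_width: 45.2
```

Emit:
{"op": "arm_command", "data": {"increments": "0.04 0 0 0.001 0; 0.04 0 0 0 0"}}

```text
time: 15.82
position: [461.0, -86.1, 171.9]
tool_rot: [0.998, 0.065, -0.0, -0.0]
force: [0.0, 0.3, -2.9]
grip_width: 44.9
```

Emit:
{"op": "arm_command", "data": {"increments": "0.04 0 0 0.001 0; 0.04 0 0 0 0"}}

```text
time: 15.98
position: [461.0, -86.1, 170.9]
tool_rot: [0.998, 0.065, -0.0, -0.0]
force: [-1.0, 0.1, -2.1]
grip_width: 45.1
```

```bash
python3 go.py; python3 - <<'E'
from h import *
import cv2
a=optics.camera('side')
c=cv2.cvtColor(cv2.resize(a[170:250,230:310],None,fx=7,fy=7,interpolation=cv2.INTER_CUBIC),cv2.COLOR_RGB2BGR)
cv2.imwrite('pics/s14.png',c)
E
```

```text
t 15.98 board-frame [ 446.1 -144.7  170.9] yaw 0.1298 Fb [-1.   0.2 -2.1] w 45.1
```

View pics/s14.png

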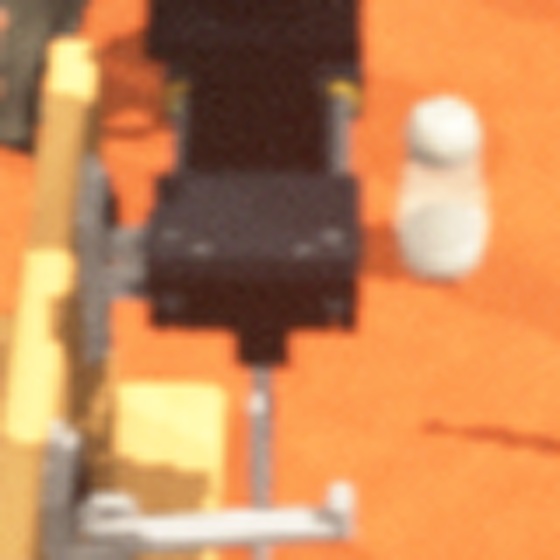

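Emit:
{"op": "arm_command", "data": {"increments": "0.04 0 0 0.001 0; 0.04 0 0 0 0"}}

```text
time: 16.2
position: [461.0, -86.1, 169.9]
tool_rot: [0.998, 0.065, -0.0, -0.0]
force: [-0.0, 0.9, -2.8]
grip_width: 44.7
```

Emit:
{"op": "arm_command", "data": {"increments": "0.04 0 0 0.001 0; 0.04 0 0 0 0"}}

```text
time: 16.37
position: [461.1, -86.2, 169.6]
tool_rot: [0.998, 0.065, 0.0, 0.0]
force: [-1.7, 0.1, 3.5]
grip_width: 45.1
```

Emit:
{"op": "arm_command", "data": {"increments": "0.04 0 0 0.001 0; 0.04 0 0 0 0"}}

```text
time: 16.53
position: [461.2, -86.2, 169.3]
tool_rot: [0.998, 0.065, 0.0, 0.0]
force: [-3.2, 0.1, 9.3]
grip_width: 44.9
```

Emit:
{"op": "arm_command", "data": {"increments": "0.04 0 0 -0.0015 0; 0.046 0 0 0 0; 0.05 0 0 0 0; 0.055 0 0 0 0; 0.06 0 0 0 0"}}

```text
time: 16.95
position: [461.3, -86.3, 169.5]
tool_rot: [0.998, 0.065, 0.0, 0.0]
force: [0.2, -1.0, 0.0]
grip_width: 55.8
```

Emit:
{"op": "arm_command", "data": {"increments": "0.07 0 0 0 0; 0.07 0 0 0 0; 0.07 0 0 0 0; 0.07 0 0 0 0"}}

```text
time: 17.28
position: [461.1, -86.2, 169.5]
tool_rot: [0.998, 0.065, 0.0, 0.0]
force: [0.1, -0.1, -0.2]
grip_width: 69.1
```

```bash
python3 go.py; python3 - <<'E'
from h import *
import cv2
a=optics.camera('side')
c=cv2.cvtColor(cv2.resize(a[170:250,230:310],None,fx=7,fy=7,interpolation=cv2.INTER_CUBIC),cv2.COLOR_RGB2BGR)
cv2.imwrite('pics/s15.png',c)
E
```

```text
t 17.28 board-frame [ 446.2 -144.8  169.5] yaw 0.1298 Fb [ 0.1 -0.1 -0.2] w 69.1
```

View pics/s15.png

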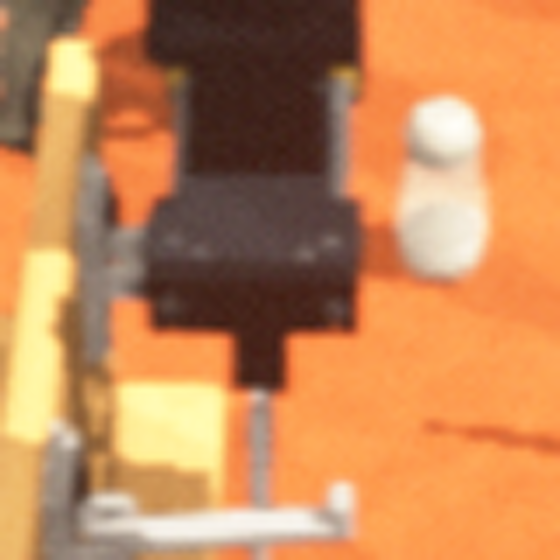

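Emit:
{"op": "arm_command", "data": {"increments": "0.07 0 0 -0.015 0; 0.07 0 0 -0.02 0; 0.07 0 0 -0.025 0; 0.07 0 0 -0.025 0; 0.07 0 0 0 0"}}

```text
time: 17.75
position: [463.8, -87.2, 258.8]
tool_rot: [0.998, 0.065, 0.004, 0.002]
force: [-0.1, -0.4, 0.7]
grip_width: 69.9
```

```bash
python3 go.py 424 1 255; python3 - <<'E'
from h import *
import cv2
a=optics.camera('side')
c=cv2.cvtColor(cv2.resize(a[170:270,220:320],None,fx=6,fy=6,interpolation=cv2.INTER_CUBIC),cv2.COLOR_RGB2BGR)
cv2.imwrite('pics/s16.png',c)
E
```

```text
t 17.75 board-frame [ 448.8 -146.2  258.8] yaw 0.13 Fb [-0.2 -0.4  0.7] w 69.9
tool delta mm [ -24.6 -147.2    2.8]
```

View pics/s16.png

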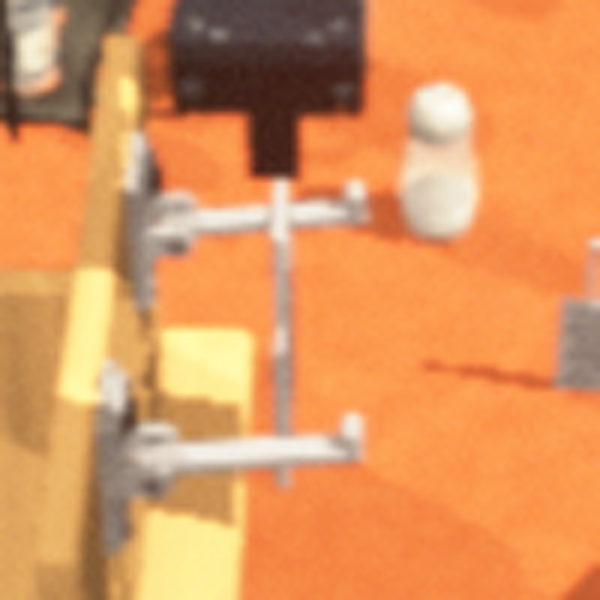

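Emit:
{"op": "arm_command", "data": {"increments": "0.05 -0.006 -0.037 0 0; 0.05 -0.007 -0.037 0 0; 0.05 -0.007 -0.037 0 0; 0.05 -0.006 -0.036 0 0; 0.05 0 0 0 0", "squeeze": 15}}

```text
time: 18.22
position: [411.4, 61.2, 253.1]
tool_rot: [0.998, 0.068, -0.003, -0.002]
force: [-0.1, -0.9, -1.3]
grip_width: 51.4
```

Emit:
{"op": "arm_command", "data": {"increments": "0.04 0 0 0 0; 0.04 0 0 0.02 0; 0.04 0 0 0.025 0; 0.04 0 0 0 0; 0.04 0 0 0 0"}}

```text
time: 18.63
position: [415.7, 55.4, 208.5]
tool_rot: [0.998, 0.064, -0.002, -0.0]
force: [-0.1, 0.1, 0.0]
grip_width: 40.6
```

```bash
python3 go.py 422 1.5 188; python3 - <<'E'
from h import *
import cv2
a=optics.camera('side')
c=cv2.cvtColor(cv2.resize(a[170:270,220:320],None,fx=6,fy=6,interpolation=cv2.INTER_CUBIC),cv2.COLOR_RGB2BGR)
cv2.imwrite('pics/s17.png',c)
E
```

```text
t 18.63 board-frame [419.3   1.5 208.5] yaw 0.1283 Fb [-0.1  0.1  0. ] w 40.6
tool delta mm [ 2.7 -0.  20.5]
```

View pics/s17.png

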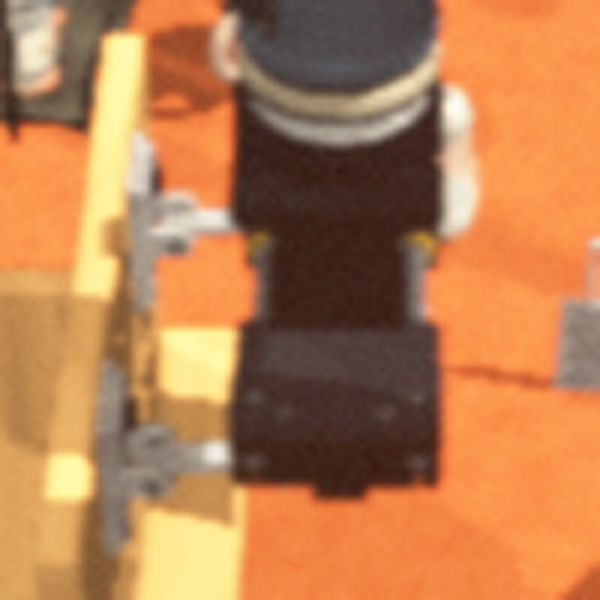

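Emit:
{"op": "arm_command", "data": {"increments": "0.03 0.002 0 0.018 0; 0.03 0 0 0 0; 0.02 0 0 0 0; 0.015 0 0 0 0; 0.01 0 0 0 0"}}

```text
time: 19.1
position: [418.9, 56.3, 192.5]
tool_rot: [0.998, 0.065, 0.001, 0.0]
force: [0.5, 0.3, 0.3]
grip_width: 17.8
```

Emit:
{"op": "arm_command", "data": {"increments": "0.005 0 0 0 0; 0.005 0 0 0 0; 0.005 0 0 0 0; 0.005 0 0 0 0; 0.005 0 0 0 0", "squeeze": 20}}

```text
time: 19.52
position: [418.8, 56.2, 192.3]
tool_rot: [0.998, 0.065, 0.001, 0.0]
force: [-2.3, -1.2, 7.0]
grip_width: 11.6
```

```bash
python3 go.py
```

```text
t 19.52 board-frame [422.5   1.9 192.3] yaw 0.1302 Fb [-2.4 -0.9  7. ] w 11.6
```

Emit:
{"op": "arm_command", "data": {"increments": "0.005 0.0013 0 -0.0068 0; 0.005 0.0025 0 -0.0067 0; 0.005 0.0028 0 -0.0065 0; 0.005 0.0036 0 -0.006 0; 0.005 0 0 0 0"}}

```text
time: 19.93
position: [426.9, 57.4, 218.3]
tool_rot: [0.998, 0.065, -0.002, 0.0]
force: [-4.4, -4.4, 3.6]
grip_width: 11.9
```

```bash
python3 go.py
```

```text
t 19.93 board-frame [430.7   2.  218.3] yaw 0.1308 Fb [-4.9 -3.8  3.6] w 11.9
```

Emit:
{"op": "arm_command", "data": {"increments": "0.005 0.0042 0 -0.0057 0; 0.005 0.0046 0 -0.0053 0; 0.005 0.0052 0 -0.0048 0; 0.005 0.0056 0 -0.0043 0; 0.005 0 0 0 0"}}

```text
time: 20.35
position: [443.7, 59.6, 237.7]
tool_rot: [0.998, 0.066, -0.006, 0.001]
force: [-8.7, -6.7, 5.4]
grip_width: 12.0
```

```bash
python3 go.py
```

```text
t 20.35 board-frame [447.7   2.1 237.7] yaw 0.1315 Fb [-9.5 -5.5  5.4] w 12.0
```

Emit:
{"op": "arm_command", "data": {"increments": "0.005 0.0035 0 -0.0037 0; 0.005 0.004 0 -0.003 0; 0.005 0.0046 0 -0.0021 0; 0.005 0 0 0 0"}}

```text
time: 20.68
position: [455.7, 61.2, 246.3]
tool_rot: [0.998, 0.066, -0.006, 0.001]
force: [-7.7, -6.8, 2.7]
grip_width: 11.7
```

```bash
python3 go.py
```

```text
t 20.68 board-frame [459.8   2.1 246.3] yaw 0.1314 Fb [-8.5 -5.7  2.7] w 11.7
```

Emit:
{"op": "arm_command", "data": {"increments": "0.005 0.0065 0.0005 -0.0025 0; 0.005 0.0068 0.0005 -0.0018 0; 0.005 0.003 0 -0.0004 0; 0.005 0 0 0 0"}}

```text
time: 21.02
position: [471.6, 63.1, 251.8]
tool_rot: [0.998, 0.065, -0.006, -0.0]
force: [-9.3, -3.7, 8.7]
grip_width: 11.8
```

```bash
python3 go.py; python3 - <<'E'
from h import *
import cv2
a=optics.camera('side')
c=cv2.cvtColor(cv2.resize(a[170:270,220:320],None,fx=6,fy=6,interpolation=cv2.INTER_CUBIC),cv2.COLOR_RGB2BGR)
cv2.imwrite('pics/s18.png',c)
E
```

```text
t 21.02 board-frame [475.8   1.9 251.8] yaw 0.131 Fb [-9.7 -2.5  8.7] w 11.8
```

View pics/s18.png

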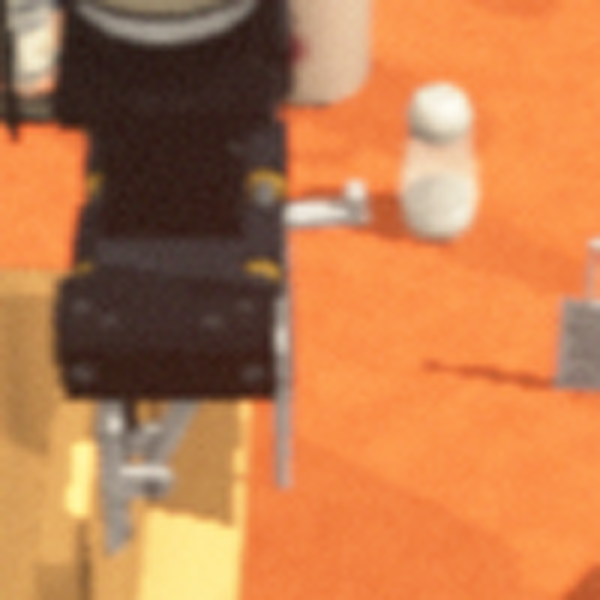

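```bash
python3 - <<'E'
from h import *
import cv2
a=optics.camera('side')
c=cv2.cvtColor(cv2.resize(a[228:268,226:276],None,fx=12,fy=12,interpolation=cv2.INTER_CUBIC),cv2.COLOR_RGB2BGR)
cv2.imwrite('pics/s19.png',c)
a=optics.camera('top')
c=cv2.cvtColor(cv2.resize(a[140:220,180:300],None,fx=6,fy=6,interpolation=cv2.INTER_CUBIC),cv2.COLOR_RGB2BGR)
cv2.imwrite('pics/t19.png',c)
th=0.129
bx=np.array([np.cos(th),np.sin(th)]);by=np.array([-bx[1],bx[0]])
def W(x,y,z): return np.r_[x*bx+y*by,z]
for ph in (0.2,0.35,0.5):
  for r in (0,30,40,50): 
    u,v=proj('side',W(491.8-r*np.sin(ph),2,180+r*np.cos(ph))); print(ph,r,round((u-226)*12),round((v-228)*12))
E
```

```text
0.2 0 245 224
0.2 30 268 121
0.2 40 276 86
0.2 50 284 50
0.35 0 245 224
0.35 30 290 126
0.35 40 306 92
0.35 50 321 58
0.5 0 245 224
0.5 30 312 132
0.5 40 334 101
0.5 50 357 70
```

View pics/s19.png

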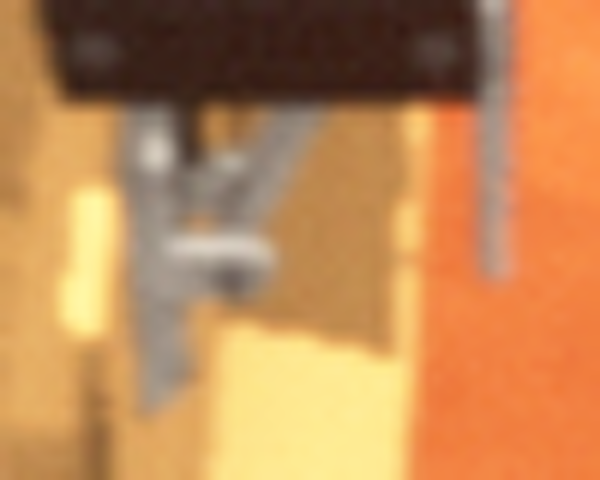

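View pics/t19.png

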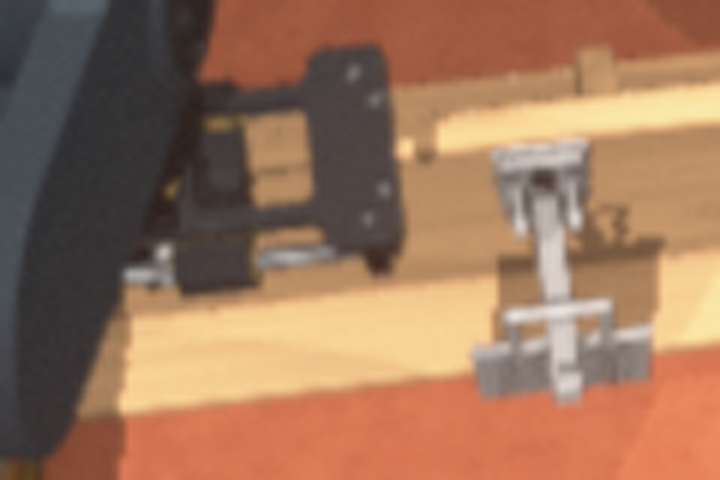

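Emit:
{"op": "arm_command", "data": {"increments": "0.04 0 0 0 0; 0.04 0 0 0 0; 0.04 0 0 0 0; 0.04 0 0 0 0"}}

```text
time: 21.5
position: [476.9, 63.4, 251.7]
tool_rot: [0.998, 0.065, 0.001, -0.0]
force: [-0.2, 0.5, -0.5]
grip_width: 30.7
```

Emit:
{"op": "arm_command", "data": {"increments": "0.04 -0.015 0 0 0; 0.04 -0.02 0 0 0; 0.04 -0.02 0 0 0; 0 0 0 0 0; 0 0 0 0 0", "squeeze": 20}}

```text
time: 21.92
position: [421.5, 56.1, 251.4]
tool_rot: [0.998, 0.065, 0.001, -0.0]
force: [0.6, -0.2, -0.1]
grip_width: 33.1
```

Emit:
{"op": "arm_command", "data": {"increments": "0 0 0 0 0; 0 0 0 0 0; 0 0 0 0 0"}}

```text
time: 22.17
position: [422.8, 55.9, 251.3]
tool_rot: [0.998, 0.065, 0.001, 0.0]
force: [-0.1, 0.2, 0.8]
grip_width: 14.3
```

```bash
python3 go.py; python3 - <<'E'
from h import *
import cv2
a=optics.camera('side')
c=cv2.cvtColor(cv2.resize(a[200:270,220:290],None,fx=8,fy=8,interpolation=cv2.INTER_CUBIC),cv2.COLOR_RGB2BGR)
cv2.imwrite('pics/s20.png',c)
E
```

```text
t 22.17 board-frame [426.5   1.  251.3] yaw 0.1298 Fb [-0.1  0.2  0.8] w 14.3
```

View pics/s20.png

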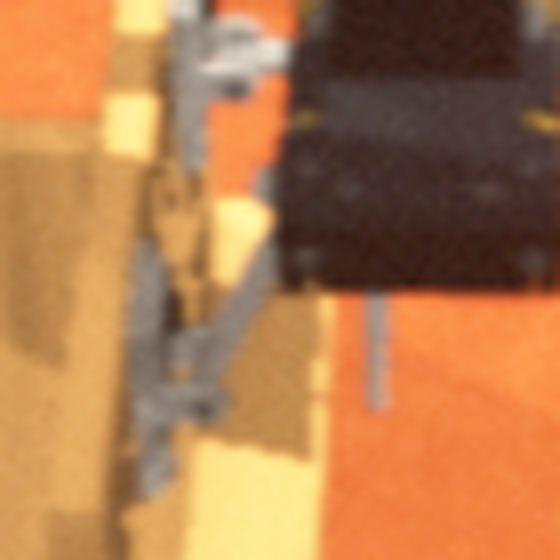

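Emit:
{"op": "arm_command", "data": {"increments": "0 0 0 -0.004 0; 0 0 0 0 0; 0 0.005 0 0 0; 0 0.005 0 0 0; 0 0 0 0 0"}}

```text
time: 22.63
position: [433.1, 57.1, 255.4]
tool_rot: [0.998, 0.065, 0.001, 0.0]
force: [-0.3, 0.2, 0.2]
grip_width: 1.0
```

Emit:
{"op": "arm_command", "data": {"increments": "0 0.005 0 0 0; 0 0.005 0 0 0; 0 0.005 0 0 0; 0 0.005 0 0 0; 0 0 0 0 0"}}

```text
time: 23.05
position: [450.1, 59.9, 255.4]
tool_rot: [0.998, 0.065, -0.002, -0.0]
force: [-5.5, -1.2, 7.6]
grip_width: 0.4
```

```bash
python3 go.py
```

```text
t 23.05 board-frame [454.    1.5 255.4] yaw 0.1303 Fb [-5.6 -0.5  7.6] w 0.4
```

Emit:
{"op": "arm_command", "data": {"increments": "0 0.003 0 -0.002 0; 0 0.004 0 -0.001 0; 0 0.003 0 -0.001 0; 0 0 0 0 0"}}

```text
time: 23.38
position: [461.3, 61.3, 259.1]
tool_rot: [0.998, 0.065, -0.001, -0.0]
force: [-3.2, 0.6, 2.2]
grip_width: 0.1
```

```bash
python3 go.py; python3 - <<'E'
from h import *
import cv2
a=optics.camera('side')
c=cv2.cvtColor(cv2.resize(a[200:270,220:290],None,fx=8,fy=8,interpolation=cv2.INTER_CUBIC),cv2.COLOR_RGB2BGR)
cv2.imwrite('pics/s21.png',c)
E
```

```text
t 23.38 board-frame [465.3   1.5 259.1] yaw 0.1299 Fb [-3.1  1.   2.2] w 0.1
```

View pics/s21.png

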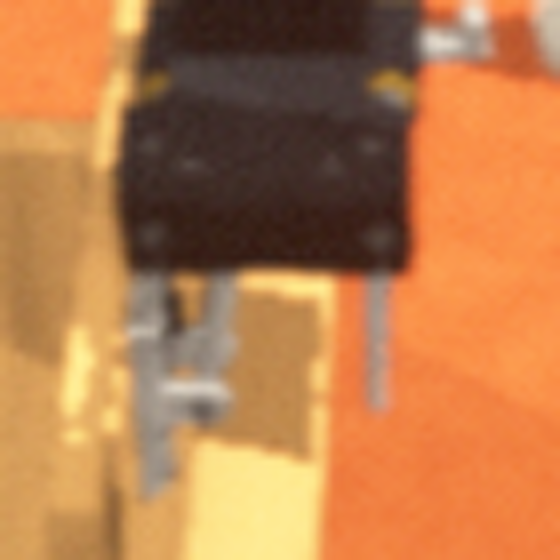

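Bar now nearly upright. I'll keep pushing in small steps and check the force after each.

Emit:
{"op": "arm_command", "data": {"increments": "0 0.003 0 -0.0005 0; 0 0.002 0 -0.0003 0; 0 0 0 0 0"}}

```text
time: 23.68
position: [466.3, 61.9, 260.0]
tool_rot: [0.998, 0.065, -0.0, -0.0]
force: [-4.4, -0.1, 2.2]
grip_width: 0.3
```

Emit:
{"op": "arm_command", "data": {"increments": "0 0.0015 0 0 0; 0 0 0 0 0"}}

```text
time: 23.85
position: [467.7, 62.0, 260.1]
tool_rot: [0.998, 0.065, -0.0, -0.0]
force: [-5.0, -0.2, 3.0]
grip_width: 0.7
```

```bash
python3 go.py
```

```text
t 23.85 board-frame [471.8   1.3 260.1] yaw 0.1298 Fb [-5.   0.4  3. ] w 0.7
```

Emit:
{"op": "arm_command", "data": {"increments": "0 0.0015 0 -0.0003 0; 0 0 0 0 0"}}

```text
time: 24.02
position: [469.5, 62.0, 260.3]
tool_rot: [0.998, 0.065, 0.0, 0.0]
force: [-3.8, -1.0, 2.0]
grip_width: 0.6
```

Emit:
{"op": "arm_command", "data": {"increments": "0 0.001 0 0 0; 0 0 0 0 0"}}

```text
time: 24.18
position: [470.6, 62.2, 260.4]
tool_rot: [0.998, 0.065, 0.0, 0.0]
force: [-3.1, -0.5, 2.3]
grip_width: 0.5
```

Emit:
{"op": "arm_command", "data": {"increments": "0 0.001 0 0 0; 0 0 0 0 0"}}

```text
time: 24.35
position: [471.5, 62.3, 260.4]
tool_rot: [0.998, 0.065, 0.0, 0.0]
force: [-4.7, -0.9, 2.4]
grip_width: 0.4
```

Emit:
{"op": "arm_command", "data": {"increments": "0 0.001 0 0 0; 0 0 0 0 0"}}

```text
time: 24.52
position: [472.5, 62.5, 260.4]
tool_rot: [0.998, 0.065, 0.0, 0.0]
force: [-3.5, -1.9, 2.8]
grip_width: 0.4
```

Emit:
{"op": "arm_command", "data": {"increments": "0 0.001 0 0 0; 0 0 0 0 0"}}

```text
time: 24.68
position: [473.4, 62.6, 260.4]
tool_rot: [0.998, 0.065, 0.0, 0.0]
force: [-4.0, -1.4, 2.5]
grip_width: 0.3
```

Emit:
{"op": "arm_command", "data": {"increments": "0 0.001 0 0 0; 0 0 0 0 0"}}

```text
time: 24.85
position: [473.8, 62.7, 260.2]
tool_rot: [0.998, 0.065, -0.0, 0.0]
force: [-4.4, -1.4, 3.0]
grip_width: 0.4
```

Emit:
{"op": "arm_command", "data": {"increments": "0 0.001 0 0 0; 0 0 0 0 0"}}

```text
time: 25.02
position: [473.9, 62.8, 260.2]
tool_rot: [0.998, 0.065, -0.002, 0.0]
force: [-6.5, -2.1, 4.8]
grip_width: 0.1
```

Emit:
{"op": "arm_command", "data": {"increments": "0 0.001 0 0 0; 0 0 0 0 0"}}

```text
time: 25.18
position: [474.0, 62.9, 260.1]
tool_rot: [0.998, 0.065, -0.003, 0.0]
force: [-8.1, -2.9, 7.2]
grip_width: 0.4
```

Emit:
{"op": "arm_command", "data": {"increments": "0 0.001 0 0 0; 0 0 0 0 0"}}

```text
time: 25.35
position: [474.2, 62.9, 260.1]
tool_rot: [0.998, 0.065, -0.004, 0.0]
force: [-9.8, -3.2, 8.8]
grip_width: 0.3
```

Emit:
{"op": "arm_command", "data": {"increments": "0 0.001 0 0 0; 0 0 0 0 0"}}

```text
time: 25.52
position: [474.3, 62.9, 260.0]
tool_rot: [0.998, 0.065, -0.005, 0.0]
force: [-11.2, -4.3, 9.4]
grip_width: 0.2
```

Emit:
{"op": "arm_command", "data": {"increments": "0 0.0007 0 0 0; 0 0 0 0 0"}}

```text
time: 25.68
position: [474.4, 62.9, 260.0]
tool_rot: [0.998, 0.065, -0.005, 0.0]
force: [-13.9, -5.0, 9.6]
grip_width: 0.5
```

```bash
python3 go.py; python3 - <<'E'
from h import *
import cv2
a=optics.camera('side')
c=cv2.cvtColor(cv2.resize(a[200:270,220:290],None,fx=8,fy=8,interpolation=cv2.INTER_CUBIC),cv2.COLOR_RGB2BGR)
cv2.imwrite('pics/s22.png',c)
E
```

```text
t 25.68 board-frame [478.5   1.4 260. ] yaw 0.131 Fb [-14.5  -3.2   9.6] w 0.5
```

View pics/s22.png

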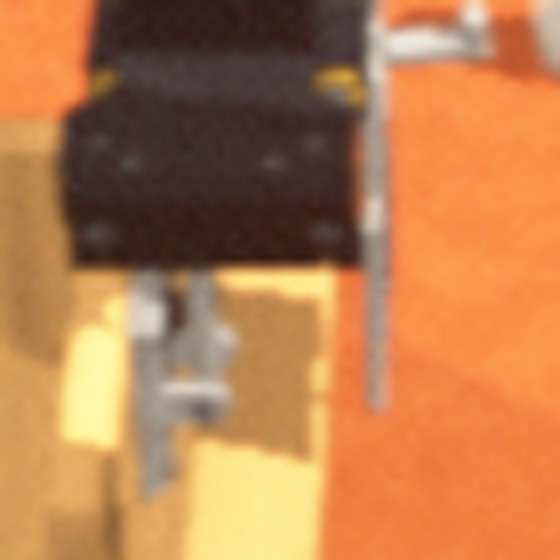

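Emit:
{"op": "arm_command", "data": {"increments": "0 -0.005 0 0 0; 0 -0.02 0 0 0; 0 -0.03 0 -0.01 0; 0 -0.03 -0.02 -0.02 0; 0 -0.02 -0.03 -0.02 0"}}

```text
time: 26.15
position: [367.3, 98.7, 310.0]
tool_rot: [0.998, 0.063, -0.0, -0.0]
force: [1.5, 0.5, 0.8]
grip_width: 0.4
```

Emit:
{"op": "arm_command", "data": {"increments": "0 -0.01 -0.03 -0.02 0; 0 0 -0.03 -0.02 0; 0 0 -0.03 0 0; 0 0 0 0 0; 0 0 0 0 0"}}

```text
time: 26.57
position: [347.4, 188.9, 350.7]
tool_rot: [0.998, 0.067, 0.002, -0.001]
force: [-0.2, -0.2, -0.4]
grip_width: 0.3
```

```bash
python3 go.py; python3 - <<'E'
from h import *
import cv2
a=optics.camera('side')
c=cv2.cvtColor(cv2.resize(a[150:290,200:350],None,fx=5,fy=4.2,interpolation=cv2.INTER_CUBIC),cv2.COLOR_RGB2BGR)
cv2.imwrite('pics/s23.png',c)
a=optics.camera('top')
c=cv2.cvtColor(cv2.resize(a[130:270,150:350],None,fx=4,fy=4,interpolation=cv2.INTER_CUBIC),cv2.COLOR_RGB2BGR)
cv2.imwrite('pics/t23.png',c)
E
```

```text
t 26.57 board-frame [368.8 142.6 350.7] yaw 0.1336 Fb [-0.3 -0.2 -0.4] w 0.3
```

View pics/s23.png

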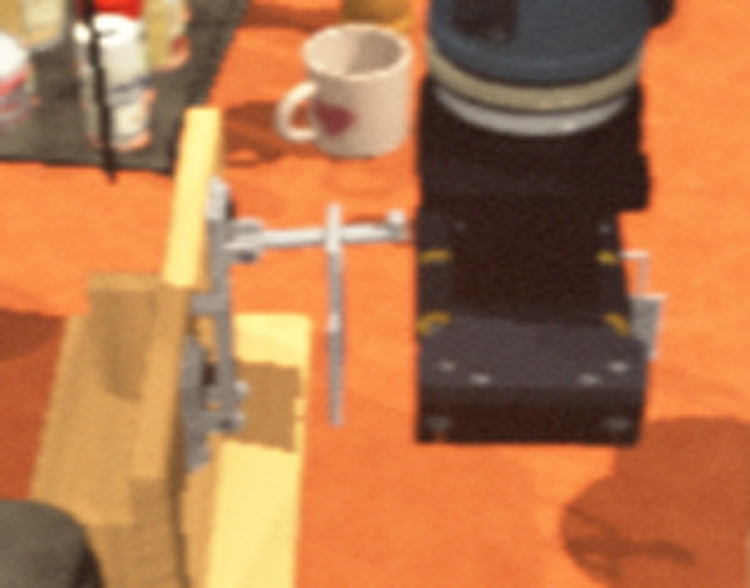

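View pics/t23.png

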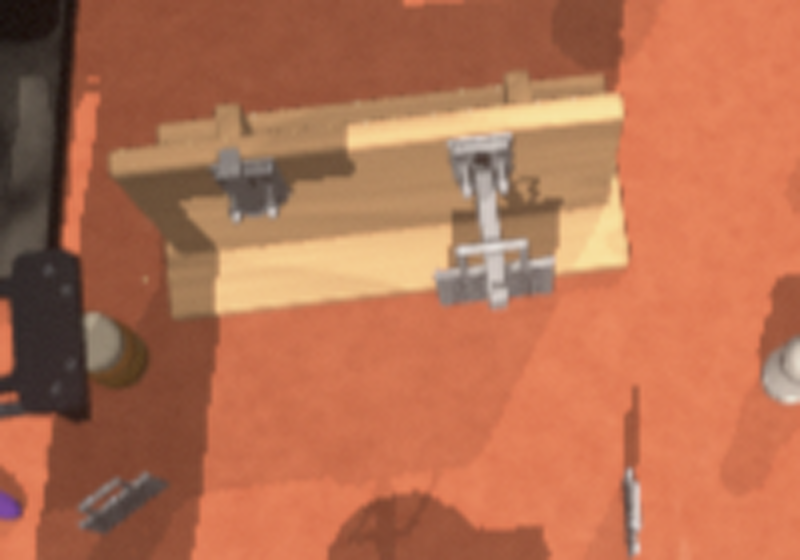

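```bash
python3 - <<'E'
import cv2,numpy as np
from h import *
b=cv2.cvtColor(optics.camera('side'),cv2.COLOR_RGB2BGR); a=cv2.imread('pics/side0.png')
for n,(x0,y0,x1,y1) in dict(mug=(255,155,286,190),shaker=(285,182,302,212),jar=(254,310,278,346)).items():
    r=cv2.matchTemplate(b[y0-12:y1+12,x0-12:x1+12],a[y0:y1,x0:x1],cv2.TM_CCOEFF_NORMED); _,m,_,l=cv2.minMaxLoc(r); print(n,round(m,3),l[0]-12,l[1]-12)
from rig import close_job
print(manip.sense()['time'],manip.sense()['force']); print(close_job())
E
```

```text
mug 0.779 -1 0
shaker 0.147 2 -10
jar 0.861 -1 1
26.7167 [ 0.1461448  -0.14600465  0.0394828 ]
the job is handed in; nothing more can be done
None
```

I swung the spare hook down onto its stop, moved the grater across to it, and folded the emptied hook up against its plate. I handed in at about 26.7 s of the 72 s allowed; no verdict was reported.

- **Spare hook:** I pinched it down, then pressed it from above until the position stalled. I sent the last press steps together, so the force reached about 21 N, above the 10–16 N advised. From where the stop began, the hook gave only about 0.8 mm, roughly 0.011 rad.
- **Grater:** I gripped it by the loop and lifted it over the end piece. I lowered it onto the spare hook until I felt contact, about 12 N at most, and let go. The last pictures show it hanging upright and clear of the gripper.
- **Used hook:** It slipped in the pinch on the way up, so I let go at about 0.45 rad. I pushed it the rest of the way with closed fingers until it stalled on the stop at about 14.5 N. The last pictures show it upright against its plate.
- **Bystanders:** The automatic comparison of the side view before and after put the mug and jar within 1 pixel of where they started. It gave no usable match for the shaker (score 0.15), probably because the arm was in front of it. In the last top picture the shaker, partly cut off at the edge, looks in place. The gripper stayed well clear of all three.
- **Hands off:** The force on the tool was about 0 N at hand-in, and the arm was clear of everything.

I judged that both hooks reached their stops from the rise in force and the stalled position. The joint angles themselves could not be read.

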